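Sort look-alike canisters by weight into catch bays

ROBOT

A 6-joint arm with a two-finger parallel gripper is mounted at the origin on the work surface. World frame = base frame: x ahead of the robot, y to its left, z up, the work surface at z = 0. Lengths are in m, angles in rad, forces in N, time in s.
With the tool pointing down it reaches from about 0.375 to 0.975 m from the base axis. Payload 3.8 kg.
Tool frame: the origin (TCP) lies on the centre line of the jaws, within the pads' length; the fingertips stand 14 mm ahead of it and the grasp point (between the pads) lies 5 mm behind it; x points along the fingers, y is the direction in which the jaws open and shut, and the axes are right-handed (so a half turn about x gives the same grasp; the last joint's range is limited). The gripper opens to 85 mm and grips with 20 to 120 N. Pads are 22 mm wide; open, the fingers measure 114 mm over their backs; the gripper's body (76 mm by 85 mm) begins 54 mm behind the grasp point. The pads swing forward as they close: fully open they stand 13 mm farther back than shut.
Start: joints at [-1.176, 0.264, 1.604, -0, 1.274, -0.037], TCP at [0.282, -0.613, 0.245] pointing down, gripper open.
Joint ranges: [-2.63, 2.63], [-0.94, 2.18], [0.31, 2.57], [-1.31, 4.45], [0, 2.66], [-2.55, 2.55]. Speed limits (rad/s): [2.57, 2.57, 3.14, 3.14, 3.14, 3.14].

INTERFACE

Orientations are given as a rotation vector (axis times angle).
In Python, from workcell import bot gives the robot as it stands.
- The arm moves only by the shell command python3 -m creep 'ROWS' [FORCE]. ROWS is JSON, a list of rows, each an object with "grip": the finger opening in cm, from 0 to 8.54; "dp": the shift along the tool's x, y, z in cm, a list of three; "rotation": the turn, a rotation vector about the tool's x, y, z in rad, a list of three. A call has 1 to 5 rows; each row is the pose to reach, as a shift and turn from the pose commanded when the call began, along the tool's axes at that moment; what a row does not reach only later rows make up. A row lasts 1/12 s, in which the tool goes at most 41.7 mm and 7.16 degrees, less where a joint would pass 70% of its speed; a pose out of reach is approached as far as the arm can. A call with a gripper value outside its range is refused whole. The fingers move at their own pace and stop on an object; FORCE is the grip in N (left out, the last holds). Time passes only in rows, so rows that repeat a pose let the fingers close. It gives the time, the measured TCP pose, the force and the opening at its end, in the units of the state.
- bot.read_state(): the state, without advancing time (a new reading comes with each control period).
- bot.read_camera(name): name is "scene" or "top" or "wrist"; returns (picture, depth): 384x512x3 uint8, red, green, blue; 384x512 float32, m along the optical axis (not along the pixel's ray), 0 where there is no reading.
- bot.get_calibration(name): a dict with "fx", "fy", "cx", "cy" (pixels), "dist" ([k1, k2, p1, p2, k3] as OpenCV has them; the pictures are not rectified), "rvec" (rotation vector, rad) and "tvec" (3), from world to camera coordinates, as OpenCV has them. Camera axes: x right, y down, z forward; pixel columns grow to the right and rows downward; lengths in m; the calibration is good to about 2 mm. A picture is of the moment at which its call begins: read the wrist's pose just before it. get_calibration takes no time and is no camera call; for the wrist camera it gives the pose at the moment of the call.
- bot.finish_job(): hands the job in, once; it reports no verdict.
The state is a dict: "time": time; "q": joint angles; "joint_vel": joint speeds; "joint_torque": joint torques, N m; "tool_pos": TCP position; "tcp_rot": TCP orientation; "wrist_force": force on the tool from outside, world axes, zero at the start; "torque": the same for the moment, N m; "width": opening from 0.0 (shut) to 1.0 (fully open).
Only numpy, scipy, OpenCV 4.12 (cv2) and the standard library are available. Lean on these libraries where they do the work, as an engineer would, in place of code of your own. Each camera call takes 0.05 s, during which the arm holds its last target.

TASK

The two closed aluminium canisters look alike: lift each one and judge from its weight whether it is hollow (about 0.18 kg), aluminium-cored (about 0.37 kg) or steel-cored (about 0.75 kg). Stand it at the mouth of the bay for its class (one pin on the back stop for hollow, two for aluminium core, three for steel core) and slide it upright along the lane floor (do not lower it in from above), past the sprung catch, until it is fully home against the back stop. Press gently, never with more than about 40 N on the bay, let go of both, and leave the other things on the bench where they are.

Things in the scene. Friction and masses are not known exactly. Their poses are not given: they have to be found in the camera images.
- can_a_center (a point): Closed turned-aluminium canister, upright cylinder 48 mm in diameter, 90 mm high; the point is its centre, 45 mm above its foot, z along its axis. Contents are unseen and change from start to start: hollow about 0.18 kg (1.8 N), aluminium core 0.365 kg (3.6 N), steel core 0.75 kg (7.4 N), each within 8 percent. The core has about 2 mm of play.
- can_b_center (a point): The other canister, the same outside (48 mm diameter, 90 mm high, point at its centre, 45 mm above its foot) and the same possible contents; the two are always of different classes, and the third class is absent.
- bay_one: Fixed bay, ONE pin on its back stop: for hollow. Origin: centre of underside, table height; x runs along the lane from open mouth to back stop, z up. All bays alike: floor plate 136 x 80 mm (x -65 to +71), top at z 10 mm; open floor x -65 to -30 (set a canister down at x -38), lead-in flares to x -10, then rails 51 mm apart, top z 29 mm; stop face at x +53 mm, top z 34 mm, 13 mm thick pins to z 46.
- bay_two: Fixed bay, TWO pins on its back stop: for aluminium core. Frame and sizes as bay_one. A canister against the stop has its centre at x +29, y 0 mm; the stop is rigid. A sprung roller catch (radius 6 mm, at x +5.5 in the +y rail, tip 7 mm into the lane) must be pushed past: about 2 to 6 N along +x, with a light push sideways; it springs out behind the canister.
- bay_three: Fixed bay, THREE pins on its back stop: for steel core. Frame, sizes and catch as bay_one and bay_two. The three bays stand side by side with mouths roughly towards the robot; their order and yaw change from start to start.
Not all that is in view belongs to the job. Leave any red look-alike of the part that bears can_b_center alone. Leave any blue look-alike of the part that bears can_a_center alone.

How it is judged:
On the way, in this order (a step that is already met when the one before it is completed fails the run):
1. a canister has been lifted clear of the table (height (world z) of any of can_a_center, can_b_center above 0.085 m), for 0.2 s.
2. one canister is fully home in a bay ((((x of can_a_center in the frame of bay_one between 0.0255 and 0.032 m and y of can_a_center in the frame of bay_one between -0.004 and 0.004 m and z of can_a_center in the frame of bay_one between 0.052 and 0.058 m and angle between can_a_center's own z axis and vertical below 0.05 rad) or (x of can_a_center in the frame of bay_two between 0.0255 and 0.032 m and y of can_a_center in the frame of bay_two between -0.004 and 0.004 m and z of can_a_center in the frame of bay_two between 0.052 and 0.058 m and angle between can_a_center's own z axis and vertical below 0.05 rad) or (x of can_a_center in the frame of bay_three between 0.0255 and 0.032 m and y of can_a_center in the frame of bay_three between -0.004 and 0.004 m and z of can_a_center in the frame of bay_three between 0.052 and 0.058 m and angle between can_a_center's own z axis and vertical below 0.05 rad)) or ((x of can_b_center in the frame of bay_one between 0.0255 and 0.032 m and y of can_b_center in the frame of bay_one between -0.004 and 0.004 m and z of can_b_center in the frame of bay_one between 0.052 and 0.058 m and angle between can_b_center's own z axis and vertical below 0.05 rad) or (x of can_b_center in the frame of bay_two between 0.0255 and 0.032 m and y of can_b_center in the frame of bay_two between -0.004 and 0.004 m and z of can_b_center in the frame of bay_two between 0.052 and 0.058 m and angle between can_b_center's own z axis and vertical below 0.05 rad) or (x of can_b_center in the frame of bay_three between 0.0255 and 0.032 m and y of can_b_center in the frame of bay_three between -0.004 and 0.004 m and z of can_b_center in the frame of bay_three between 0.052 and 0.058 m and angle between can_b_center's own z axis and vertical below 0.05 rad)))), for 0.2 s.
At the end, for the whole second after the job is handed in: Both canisters upright, released, at rest, in the lane of their class's bay, foot on its floor, within 3.5 mm of the back stop. Class is judged by the weight each bay bears: one-pin 0.8 to 2.5 N, two-pin 2.8 to 5 N, three-pin 5.5 to 12 N; the third bay stays empty (((x of can_a_center in the frame of bay_one between 0.0255 and 0.032 m and y of can_a_center in the frame of bay_one between -0.004 and 0.004 m and z of can_a_center in the frame of bay_one between 0.052 and 0.058 m and angle between can_a_center's own z axis and vertical below 0.05 rad) or (x of can_a_center in the frame of bay_two between 0.0255 and 0.032 m and y of can_a_center in the frame of bay_two between -0.004 and 0.004 m and z of can_a_center in the frame of bay_two between 0.052 and 0.058 m and angle between can_a_center's own z axis and vertical below 0.05 rad) or (x of can_a_center in the frame of bay_three between 0.0255 and 0.032 m and y of can_a_center in the frame of bay_three between -0.004 and 0.004 m and z of can_a_center in the frame of bay_three between 0.052 and 0.058 m and angle between can_a_center's own z axis and vertical below 0.05 rad)) and ((x of can_b_center in the frame of bay_one between 0.0255 and 0.032 m and y of can_b_center in the frame of bay_one between -0.004 and 0.004 m and z of can_b_center in the frame of bay_one between 0.052 and 0.058 m and angle between can_b_center's own z axis and vertical below 0.05 rad) or (x of can_b_center in the frame of bay_two between 0.0255 and 0.032 m and y of can_b_center in the frame of bay_two between -0.004 and 0.004 m and z of can_b_center in the frame of bay_two between 0.052 and 0.058 m and angle between can_b_center's own z axis and vertical below 0.05 rad) or (x of can_b_center in the frame of bay_three between 0.0255 and 0.032 m and y of can_b_center in the frame of bay_three between -0.004 and 0.004 m and z of can_b_center in the frame of bay_three between 0.052 and 0.058 m and angle between can_b_center's own z axis and vertical below 0.05 rad)) and (contact force between bay_one and anything else below 0.2 N or contact force between bay_one and anything else between 0.8 and 2.5 N) and (contact force between bay_two and anything else below 0.2 N or contact force between bay_two and anything else between 2.8 and 5 N) and (contact force between bay_three and anything else below 0.2 N or contact force between bay_three and anything else between 5.5 and 12 N) and linear speed of each of can_a, can_b below 0.01 m/s); the robot touches nothing.
It fails at once if a canister is pressed on a bay with more than 40 N (contact force between any of can_a, can_b and bay_one above 40 N or contact force between any of can_a, can_b and bay_two above 40 N or contact force between any of can_a, can_b and bay_three above 40 N).
It fails at once if a canister is lowered into the lane behind the catch from above (or lifted out there) instead of being slid along the floor ((x of can_a_center in the frame of bay_one between 0.012 and 0.045 m and y of can_a_center in the frame of bay_one between -0.008 and 0.008 m and z of can_a_center in the frame of bay_one between 0.061 and 0.075 m) or (x of can_a_center in the frame of bay_two between 0.012 and 0.045 m and y of can_a_center in the frame of bay_two between -0.008 and 0.008 m and z of can_a_center in the frame of bay_two between 0.061 and 0.075 m) or (x of can_a_center in the frame of bay_three between 0.012 and 0.045 m and y of can_a_center in the frame of bay_three between -0.008 and 0.008 m and z of can_a_center in the frame of bay_three between 0.061 and 0.075 m) or (x of can_b_center in the frame of bay_one between 0.012 and 0.045 m and y of can_b_center in the frame of bay_one between -0.008 and 0.008 m and z of can_b_center in the frame of bay_one between 0.061 and 0.075 m) or (x of can_b_center in the frame of bay_two between 0.012 and 0.045 m and y of can_b_center in the frame of bay_two between -0.008 and 0.008 m and z of can_b_center in the frame of bay_two between 0.061 and 0.075 m) or (x of can_b_center in the frame of bay_three between 0.012 and 0.045 m and y of can_b_center in the frame of bay_three between -0.008 and 0.008 m and z of can_b_center in the frame of bay_three between 0.061 and 0.075 m)).
It fails at once if a canister is tipped by more than 30 degrees (angle between any of can_a_center, can_b_center's own z axis and vertical above 0.52 rad).
It fails at once if another loose thing on the bench is moved by more than 30 mm (distance of any of point_blank, wrench, hexkey, chuck_jaw, caliper, bush, brush from where it was at the start of the episode above 0.03 m).
It also fails if it takes over 72 s, if anything falls off the work surface, if the arm or the gripper's body presses on something with over 40 N, if the wrist force passes 120 N, or if a joint passes its speed limit or range.

## Working session

There is one attempt and no reset: what is moved stays moved. The work goes in short steps, Python scripts to look and compute and a shell command to move; the robot and the scene stay as the last step left them, time stands still between calls to the robot, and variables do not carry over. Pictures are saved under pics/ and viewed, and the job is handed in when it is done.

```bash
ls; mkdir -p pics; python3 - <<'E'
from workcell import bot
import cv2,numpy as np
s=bot.read_state();print({k:np.round(v,3) for k,v in s.items()})
for n in("scene","top"):
    p,d=bot.read_camera(n);cv2.imwrite(f"pics/{n}0.png",p[:,:,::-1]);np.save(f"pics/{n}0.npy",d);c=bot.get_calibration(n);print(c)
    np.save(f"pics/{n}0rgb.npy",p)
E
```

```text
pics
{'time': np.float64(0.0), 'q': array([-1.176,  0.265,  1.605, -0.   ,  1.274, -0.037]), 'joint_vel': array([-0.   , -0.002, -0.   ,  0.   , -0.002,  0.001]), 'joint_torque': array([ 1.0000e-03, -5.1511e+01, -3.6732e+01, -0.0000e+00,  1.3000e-02,
        0.0000e+00]), 'tool_pos': array([ 0.282, -0.612,  0.244]), 'tcp_rot': array([ 1.983,  0.437, -1.984]), 'wrist_force': array([-0.521, -0.096,  0.017]), 'torque': array([ 0.009, -0.013,  0.036]), 'width': np.float64(1.001)}
{'fx': 367.1922012980571, 'fy': 367.1922012980571, 'cx': 257.63095763856126, 'cy': 200.01057466250782, 'dist': array([-0.07428772,  0.        ,  0.        ,  0.        ,  0.        ]), 'rvec': array([ 1.38143472,  2.18733774, -0.87482516]), 'tvec': array([ 0.2109744 , -0.29817182,  1.36472538])}
{'fx': 477.6429201276695, 'fy': 477.6429201276695, 'cx': 258.3553118314083, 'cy': 188.61054441032925, 'dist': array([-0.16895552,  0.        ,  0.        ,  0.        ,  0.        ]), 'rvec': array([ 2.18182017, -2.15086332,  0.11621072]), 'tvec': array([0.00518742, 0.52290528, 1.10553318])}
```

View pics/scene0.png

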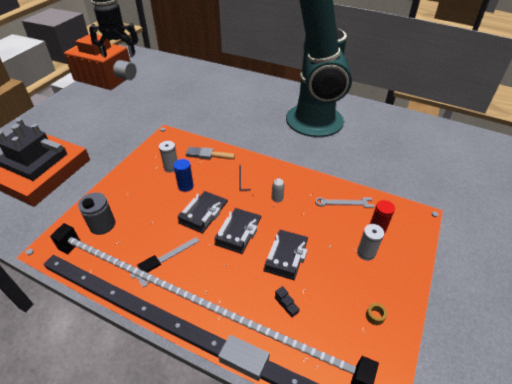

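View pics/top0.png

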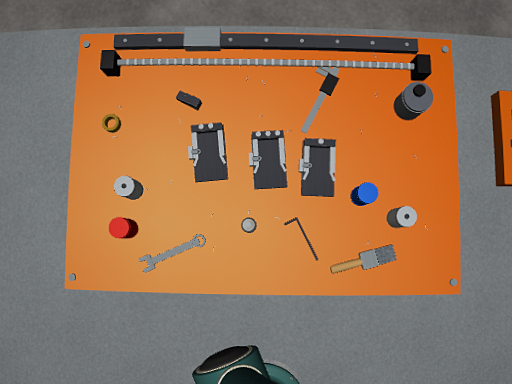

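```bash
cat > h.py <<'E'
import numpy as np,cv2
from workcell import bot
def cloud(d,c):
    h,w=d.shape;u,v=np.meshgrid(np.arange(w),np.arange(h))
    K=np.array([[c['fx'],0,c['cx']],[0,c['fy'],c['cy']],[0,0,1.]])
    n=cv2.undistortPoints(np.stack([u,v],-1).reshape(-1,1,2).astype(float),K,c['dist']).reshape(h,w,2)
    P=np.dstack([n[...,0]*d,n[...,1]*d,d])
    R=cv2.Rodrigues(c['rvec'])[0]
    return (P-c['tvec'])@R
def proj(X,c):
    K=np.array([[c['fx'],0,c['cx']],[0,c['fy'],c['cy']],[0,0,1.]])
    return cv2.projectPoints(np.asarray(X,float).reshape(-1,1,3),c['rvec'],c['tvec'],K,c['dist'])[0].reshape(-1,2)
def ray_at_z(uv,z,c):
    K=np.array([[c['fx'],0,c['cx']],[0,c['fy'],c['cy']],[0,0,1.]])
    n=cv2.undistortPoints(np.asarray(uv,float).reshape(-1,1,2),K,c['dist']).reshape(-1,2)
    R=cv2.Rodrigues(c['rvec'])[0];o=-R.T@c['tvec'];d=np.c_[n,np.ones(len(n))]@R
    return o+d*((z-o[2])/d[:,2])[:,None]
E
python3 - <<'E'
from h import *
p=np.load('pics/top0rgb.npy');d=np.load('pics/top0.npy');c=bot.get_calibration('top')
cv2.imwrite('pics/crop_bays.png',cv2.resize(p[115:205,180:350,::-1],None,fx=4.6,fy=4.6,interpolation=cv2.INTER_CUBIC))
a=cv2.resize(p[165:245,100:150,::-1],None,fx=6,fy=6,interpolation=cv2.INTER_CUBIC);b=cv2.resize(p[165:245,370:420,::-1],None,fx=6,fy=6,interpolation=cv2.INTER_CUBIC)
cv2.imwrite('pics/crop_cans.png',np.hstack([a,b]))
P=cloud(d,c)
for n,(u,v) in dict(l=(124,187),r=(405,216),bay2=(211,170),bay3=(268,175),bay1=(319,180),tab=(200,220)).items(): print(n,P[v,u].round(4))
# can tops: height .08-.1 near
for u,v in((124,187),(405,216)):
    q=P[v-25:v+25,u-25:u+25].reshape(-1,3);r=p[v-25:v+25,u-25:u+25].reshape(-1,3)
    m=(q[:,2]>.083)&(q[:,2]<.1)
    print(m.sum(),cv2.minEnclosingCircle(q[m,:2].astype(np.float32)),q[m].mean(0))
E
```

```text
l [0.5157 0.319  0.0874]
r [ 0.4586 -0.3221  0.086 ]
bay2 [0.5687 0.1283 0.0086]
bay3 [ 0.5584 -0.0102  0.0083]
bay1 [ 0.5483 -0.1344  0.0065]
tab [ 0.4473  0.153  -0.0005]
337 ((0.5187386870384216, 0.3209628760814667), 0.024623557925224304) [0.51877763 0.31987492 0.08804179]
337 ((0.45776721835136414, -0.32456469535827637), 0.02470226399600506) [ 0.45865687 -0.32368207  0.08855336]
```

View pics/crop_bays.png

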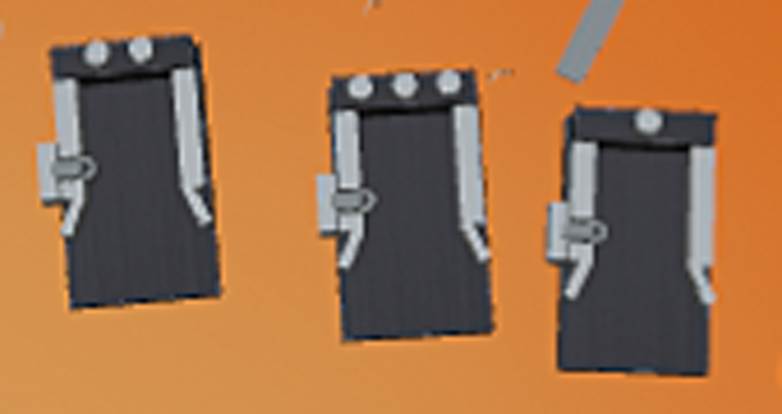

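View pics/crop_cans.png

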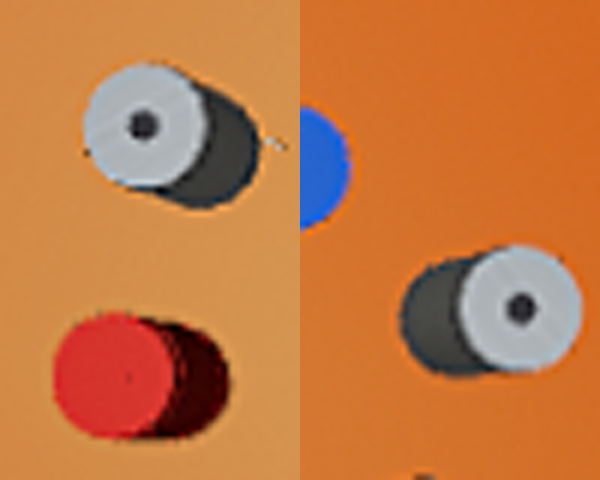

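```bash
cat >> h.py <<'E'
from scipy.spatial.transform import Rotation as Ro
def st():
    s=bot.read_state();print('t',round(float(s['time']),2),'p',np.round(s['tool_pos'],4),'F',np.round(s['wrist_force'],2),'w',round(float(s['width']),3),'q',np.round(s['q'],2));print(Ro.from_rotvec(s['tcp_rot']).as_matrix().round(3));return s
def plan(pos,yaw,grip=None):
    """yaw: world angle of tool y axis; tool x down. print dp (cm), rotation from the current measured pose"""
    s=bot.read_state();R=Ro.from_rotvec(s['tcp_rot']).as_matrix()
    y=np.array([np.cos(yaw),np.sin(yaw),0]);x=np.array([0,0,-1.]);T=np.c_[x,y,np.cross(x,y)]
    print('dp cm',(R.T@(np.array(pos)-s['tool_pos'])*100).round(2),'rot',Ro.from_matrix(R.T@T).as_rotvec().round(3))
E
python3 - <<'E'
from h import *
from scipy.optimize import least_squares
c=bot.get_calibration('top');S=4.6
def uv(l): return (np.array(l,float)+.5)/S-.5+np.array([180,115])
clk={'two':([(72,308),(220,296),(52,47),(190,36)],(97,53),(140,49)),
'three':([(343,341),(493,333),(331,77),(472,70)],),'one':([(558,372),(708,376),(577,108),(716,115)],)}
for n,v in clk.items():
    U=uv(v[0])
    for xb in(.066,.071):
        def f(t):
            a=np.array([[-.065,.04,.01],[-.065,-.04,.01],[xb,.04,.034],[xb,-.04,.034]])
            R=np.array([[np.cos(t[2]),-np.sin(t[2]),0],[np.sin(t[2]),np.cos(t[2]),0],[0,0,1]])
            return (proj(a@R.T+[t[0],t[1],0],c)-U).ravel()
        r=least_squares(f,[.6,0,0]);print(n,xb,r.x.round(4),r.fun.round(1))
s=st()
p,d=bot.read_camera('wrist');cv2.imwrite('pics/w0.png',p[:,:,::-1])
print(bot.get_calibration('wrist'))
plan([.52,.0,.3],0)
E
```

```text
two 0.066 [0.61   0.1339 0.1034] [-0.5 -0.7  0.2 -1.  -1.3  1.1  1.7  0.5]
two 0.071 [0.6076 0.1337 0.1038] [-0.4  0.4  0.2  0.  -1.4  0.1  1.6 -0.5]
three 0.066 [ 0.5941 -0.0112  0.0762] [-0.4 -0.8  0.1 -1.1 -1.2  1.2  1.5  0.8]
three 0.071 [ 0.5917 -0.0114  0.0761] [-0.3  0.2  0.2 -0.1 -1.2  0.2  1.4 -0.3]
one 0.066 [ 0.5762 -0.1318 -0.0283] [-0.1 -1.2  0.3 -0.6 -1.6  0.9  1.4  0.9]
one 0.071 [ 0.5737 -0.1318 -0.0288] [-0.1 -0.1  0.2  0.4 -1.5 -0.2  1.4 -0.1]
t 0.1 p [ 0.2822 -0.6124  0.244 ] F [ 0.67 -0.62 -0.07] w 1.003 q [-1.18  0.26  1.61 -0.    1.27 -0.04]
[[-0.001  0.419 -0.908]
 [ 0.002 -0.908 -0.419]
 [-1.    -0.002 -0.   ]]
{'fx': 275.57650454761233, 'fy': 275.57650454761233, 'cx': 252.6872947036559, 'cy': 190.97134245130047, 'dist': array([-0.0220372,  0.       ,  0.       ,  0.       ,  0.       ]), 'rvec': array([-2.45315777,  1.5718455 ,  0.20866371]), 'tvec': array([-0.67534935, -0.03360993,  0.37790286])}
dp cm [ -5.49 -45.69 -47.23] rot [-1.139e+00 -1.000e-03  2.000e-03]
```

View pics/w0.png

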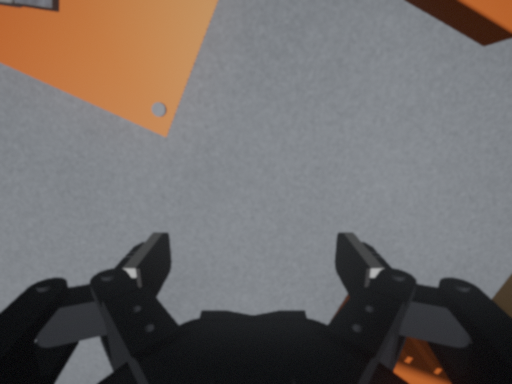

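```bash
python3 - <<'E'
from h import *
c=bot.get_calibration('top')
print(ray_at_z([(124.0,186.0),(405.8,216.0),(121,228),(364.5,194)],.09,c).round(4))
p=np.load('pics/top0rgb.npy')
for (u0,v0) in((100,165),(370,165)):  # knob centre from dark spot, crop px/6
    g=p[v0:v0+80,u0:u0+50].astype(float)
    sp=(144,126) if u0==100 else (521-300,309)
    print((sp[0]+.5)/6-.5+u0,(sp[1]+.5)/6-.5+v0)
plan([.458,-.324,.2],-.615)
c=bot.get_calibration('wrist');R=cv2.Rodrigues(c['rvec'])[0];print('cam',-R.T@c['tvec'],R)
E
```

```text
[[ 0.5177  0.3183  0.09  ]
 [ 0.4584 -0.3227  0.09  ]
 [ 0.4223  0.3214  0.09  ]
 [ 0.5073 -0.2274  0.09  ]]
123.58333333333333 185.58333333333334
406.4166666666667 216.08333333333334
dp cm [  4.46 -18.85 -28.03] rot [-0.524 -0.     0.002]
cam [ 0.34195979 -0.58640702  0.37313169] [[ 4.17789322e-01 -9.08543593e-01 -7.88287479e-04]
 [-8.77281698e-01 -4.03639032e-01  2.59715910e-01]
 [-2.36281409e-01 -1.07814984e-01 -9.65684744e-01]]
```

```bash
python3 -m creep '[{"grip":8,"dp":[0.9,-3.8,-5.6],"rotation":[-0.1,0,0]},{"grip":8,"dp":[1.5,-7,-10],"rotation":[-0.2,0,0]},{"grip":8,"dp":[2,-9,-13.5],"rotation":[-0.31,0,0]},{"grip":8,"dp":[2.5,-11.2,-17],"rotation":[-0.42,0,0]},{"grip":8,"dp":[2.5,-12.5,-19],"rotation":[-0.524,0,0]}]' 25
python3 - <<'E'
from h import *
st();plan([.4583,-.324,.18],-.615)
E
```

```text
time: 0.57
tool_pos: [0.3918, -0.4353, 0.2208]
tcp_rot: [1.643, 0.857, -1.643]
wrist_force: [0.2, -0.4, -0.4]
width: 0.938
t 0.57 p [ 0.3918 -0.4353  0.2208] F [ 0.17 -0.38 -0.36] w 0.938 q [-0.88  0.11  1.83  0.    1.2  -0.27]
[[-0.001  0.819 -0.573]
 [ 0.001 -0.573 -0.819]
 [-1.    -0.001 -0.   ]]
dp cm [  4.09  -0.93 -12.93] rot [ 0.005 -0.     0.001]
```

```bash
python3 -m creep '[{"grip":7,"dp":[0,0,0],"rotation":[0,0,0]},{"grip":7,"dp":[0,0,0],"rotation":[0,0,0]}]' 25
python3 - <<'E'
from h import *
st();plan([.4583,-.324,.18],-.615)
E
```

```text
time: 0.73
tool_pos: [0.3925, -0.4351, 0.2213]
tcp_rot: [1.644, 0.856, -1.644]
wrist_force: [-0.3, -0.4, -0.3]
width: 0.821
t 0.73 p [ 0.3925 -0.4351  0.2213] F [-0.27 -0.44 -0.33] w 0.821 q [-0.88  0.11  1.83 -0.    1.2  -0.27]
[[-0.001  0.819 -0.574]
 [ 0.001 -0.574 -0.819]
 [-1.    -0.001 -0.   ]]
dp cm [  4.13  -0.99 -12.87] rot [ 0.003 -0.     0.001]
```

```bash
python3 -m creep '[{"grip":7,"dp":[1,-0.2,-3.2]},{"grip":7,"dp":[2,-0.5,-6.5]},{"grip":7,"dp":[3,-0.7,-9.7]},{"grip":7,"dp":[4.1,-1,-12.9]},{"grip":7,"dp":[4.1,-1,-12.9]}]' 25
python3 - <<'E'
from h import *
st();plan([.4583,-.324,.067],-.615)
p,d=bot.read_camera('wrist');cv2.imwrite('pics/w1.png',p[:,:,::-1])
E
```

```text
t 0.73 p [ 0.3925 -0.4351  0.2213] F [-0.27 -0.44 -0.33] w 0.821 q [-0.88  0.11  1.83 -0.    1.2  -0.27]
[[-0.001  0.819 -0.574]
 [ 0.001 -0.574 -0.819]
 [-1.    -0.001 -0.   ]]
dp cm [ 15.43  -0.98 -12.87] rot [ 0.003 -0.     0.001]validation failed for argument at $[0]...
```

Each row needs its rotation.

```bash
python3 -m creep '[{"grip":7,"dp":[1,-0.2,-3.2],"rotation":[0,0,0]},{"grip":7,"dp":[2,-0.5,-6.5],"rotation":[0,0,0]},{"grip":7,"dp":[3,-0.7,-9.7],"rotation":[0,0,0]},{"grip":7,"dp":[4.1,-1,-12.9],"rotation":[0,0,0]},{"grip":7,"dp":[4.1,-1,-12.9],"rotation":[0,0,0]}]' 25
python3 - <<'E'
from h import *
st();plan([.4583,-.324,.067],-.615)
p,d=bot.read_camera('wrist');cv2.imwrite('pics/w1.png',p[:,:,::-1])
c=bot.get_calibration('wrist');print(proj([[.4583,-.324,.09],[.5073,-.2274,.09]],c))
E
```

```text
time: 1.2
tool_pos: [0.4582, -0.3229, 0.1783]
tcp_rot: [1.647, 0.858, -1.647]
wrist_force: [-0.5, 1.0, -1.0]
width: 0.825
t 1.2 p [ 0.4582 -0.3229  0.1783] F [-0.46  0.97 -0.96] w 0.825 q [-0.66  0.1   1.92  0.    1.12 -0.05]
[[-0.002  0.817 -0.577]
 [ 0.004 -0.577 -0.817]
 [-1.    -0.004 -0.002]]
dp cm [11.13  0.12  0.11] rot [ 0.    -0.002  0.004]
[[251.94448406 196.36749677]
 [230.27421329  54.85131374]]
```

View pics/w1.png

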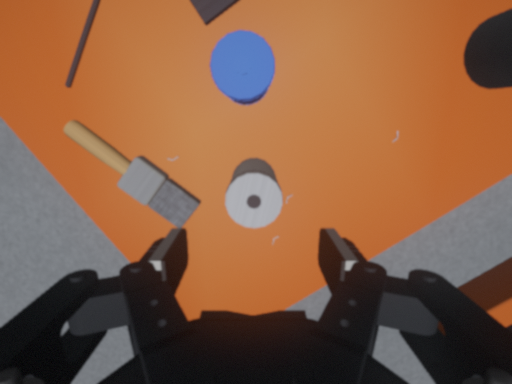

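```bash
python3 - <<'E'
from h import *
c=bot.get_calibration('wrist');print(ray_at_z([[253.8,201.3]],.09,c))
E
```

```text
[[ 0.45709915 -0.32836102  0.09      ]]
```

```bash
python3 -m creep '[{"grip":7,"dp":[3,0.1,0.25],"rotation":[0,-0.002,0.004]},{"grip":7,"dp":[6,0.1,0.25],"rotation":[0,-0.002,0.004]},{"grip":7,"dp":[9,0.1,0.25],"rotation":[0,-0.002,0.004]},{"grip":7,"dp":[11.1,0.1,0.25],"rotation":[0,-0.002,0.004]},{"grip":7,"dp":[11.1,0.1,0.25],"rotation":[0,-0.002,0.004]}]' 25
python3 - <<'E'
from h import *
st();plan([.4577,-.326,.067],-.615)
p,d=bot.read_camera('wrist');cv2.imwrite('pics/w2.png',p[:,:,::-1])
E
```

```text
time: 1.67
tool_pos: [0.4533, -0.3286, 0.0651]
tcp_rot: [1.645, 0.854, -1.653]
wrist_force: [-1.1, 0.1, -0.2]
width: 0.819
t 1.67 p [ 0.4533 -0.3286  0.0651] F [-1.05  0.11 -0.21] w 0.819 q [-0.67  0.23  2.01 -0.    0.91 -0.05]
[[-0.005  0.815 -0.579]
 [ 0.001 -0.579 -0.815]
 [-1.    -0.005  0.002]]
dp cm [-0.19  0.21 -0.47] rot [-0.003  0.002  0.005]
```

View pics/w2.png

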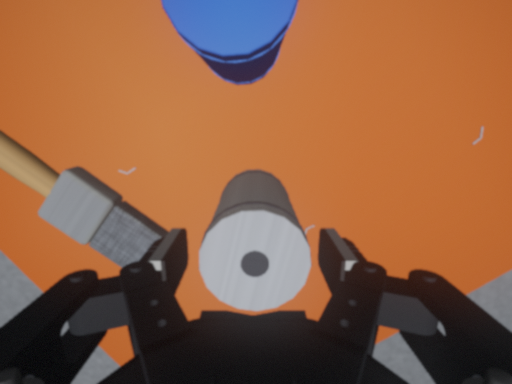

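```bash
python3 - <<'E'
from h import *
s=st();c=bot.get_calibration('wrist');k=ray_at_z([[255.3,263.5]],.09,c)[0];print(k)
R=Ro.from_rotvec(s['tcp_rot']).as_matrix();print('knob in tool',R.T@(k-s['tool_pos']))
E
```

```text
t 1.72 p [ 0.4548 -0.3295  0.0676] F [-0.35  0.26  0.52] w 0.82 q [-0.67  0.23  2.   -0.    0.91 -0.05]
[[-0.002  0.815 -0.579]
 [-0.001 -0.579 -0.815]
 [-1.    -0.001  0.002]]
[ 0.45837914 -0.32751009  0.09      ]
knob in tool [-0.02243291  0.00178077 -0.00361972]
```

```bash
python3 -m creep '[{"grip":7,"dp":[0,0.15,-0.3],"rotation":[0,0,0]},{"grip":7,"dp":[0,0.15,-0.3],"rotation":[0,0,0]},{"grip":5.5,"dp":[0,0.15,-0.3],"rotation":[0,0,0]},{"grip":4,"dp":[0,0.15,-0.3],"rotation":[0,0,0]},{"grip":4,"dp":[0,0.15,-0.3],"rotation":[0,0,0]}]' 25
python3 -m creep '[{"grip":4,"dp":[0,0,0],"rotation":[0,0,0]},{"grip":4,"dp":[0,0,0],"rotation":[0,0,0]},{"grip":4,"dp":[0,0,0],"rotation":[0,0,0]},{"grip":4,"dp":[0,0,0],"rotation":[0,0,0]}]' 25
python3 - <<'E'
from h import *
st()
E
```

```text
time: 2.13
tool_pos: [0.4603, -0.3274, 0.0718]
tcp_rot: [1.645, 0.847, -1.645]
wrist_force: [-4.3, 2.5, 7.1]
width: 0.564
time: 2.47
tool_pos: [0.4604, -0.3273, 0.0718]
tcp_rot: [1.644, 0.847, -1.644]
wrist_force: [-4.3, 3.2, 7.4]
width: 0.569
t 2.47 p [ 0.4604 -0.3273  0.0718] F [-4.32  3.16  7.44] w 0.569 q [-0.66  0.22  2.   -0.    0.91 -0.04]
[[ 0.002  0.817 -0.577]
 [-0.005 -0.577 -0.817]
 [-1.     0.005  0.002]]
```

```bash
python3 -m creep '[{"grip":4,"dp":[-0.7,0,0],"rotation":[0,0,0]},{"grip":4,"dp":[-2,0,0],"rotation":[0,0,0]},{"grip":4,"dp":[-4.5,0,0],"rotation":[0,0,0]},{"grip":4,"dp":[-7,0,0],"rotation":[0,0,0]},{"grip":4,"dp":[-9,0,0],"rotation":[0,0,0]}]' 25
python3 -m creep '[{"grip":4,"dp":[-1,0,0],"rotation":[0,0,0]},{"grip":4,"dp":[-1,0,0],"rotation":[0,0,0]},{"grip":4,"dp":[-1,0,0],"rotation":[0,0,0]},{"grip":4,"dp":[-1,0,0],"rotation":[0,0,0]},{"grip":4,"dp":[-1,0,0],"rotation":[0,0,0]}]' 25
for i in 1 2; do python3 - <<'E'
from h import *
st(); bot.read_camera('wrist')
E
done
```

```text
time: 2.88
tool_pos: [0.4601, -0.3267, 0.1616]
tcp_rot: [1.645, 0.847, -1.644]
wrist_force: [1.1, -1.0, -6.1]
width: 0.56
time: 3.3
tool_pos: [0.4587, -0.3257, 0.1675]
tcp_rot: [1.644, 0.852, -1.647]
wrist_force: [-0.8, 0.7, -7.0]
width: 0.566
t 3.3 p [ 0.4587 -0.3257  0.1675] F [-0.81  0.7  -7.05] w 0.566 q [-0.66  0.11  1.93 -0.    1.1  -0.04]
[[-0.001  0.817 -0.577]
 [-0.001 -0.577 -0.817]
 [-1.    -0.     0.002]]
t 3.35 p [ 0.4588 -0.3259  0.1676] F [ 0.23 -0.08 -6.7 ] w 0.564 q [-0.66  0.12  1.93 -0.    1.1  -0.04]
[[-0.001  0.817 -0.577]
 [-0.002 -0.577 -0.817]
 [-1.     0.     0.002]]
```

```bash
python3 - <<'E'
from h import *
plan([.5,-.19,.205],-.27)
E
```

```text
dp cm [ -3.74  -4.5  -13.46] rot [-0.345  0.002 -0.   ]
```

```bash
python3 -m creep '[{"grip":4,"dp":[-3,0,0],"rotation":[0,0,0]},{"grip":4,"dp":[-3.7,-1,-3],"rotation":[-0.09,0,0]},{"grip":4,"dp":[-3.7,-2.2,-6.6],"rotation":[-0.18,0,0]},{"grip":4,"dp":[-3.7,-3.4,-10.1],"rotation":[-0.27,0,0]},{"grip":4,"dp":[-3.7,-4.5,-13.4],"rotation":[-0.345,0,0]}]' 25
python3 - <<'E'
from h import *
st();plan([.554,-.014,.205],.076)
E
```

```text
time: 3.82
tool_pos: [0.5004, -0.1897, 0.2058]
tcp_rot: [1.402, 1.067, -1.403]
wrist_force: [0.4, 0.7, -7.2]
width: 0.56
t 3.82 p [ 0.5004 -0.1897  0.2058] F [ 0.42  0.69 -7.22] w 0.56 q [-0.41  0.03  1.95 -0.    1.16 -0.14]
[[ 0.001  0.965 -0.264]
 [-0.003 -0.264 -0.965]
 [-1.     0.002  0.003]]
dp cm [  0.04   0.54 -18.36] rot [-0.343  0.003 -0.002]
```

```bash
python3 -m creep '[{"grip":4,"dp":[0,0,-3.5],"rotation":[-0.06,0,0]},{"grip":4,"dp":[0,0.1,-7],"rotation":[-0.14,0,0]},{"grip":4,"dp":[0,0.3,-11],"rotation":[-0.21,0,0]},{"grip":4,"dp":[0,0.4,-15],"rotation":[-0.28,0,0]},{"grip":4,"dp":[0,0.5,-18.3],"rotation":[-0.343,0,0]}]' 25
python3 -m creep '[{"grip":4,"dp":[0,0,0],"rotation":[0,0,0]},{"grip":4,"dp":[0,0,0],"rotation":[0,0,0]},{"grip":4,"dp":[0,0,0],"rotation":[0,0,0]}]' 25
python3 - <<'E'
from h import *
st();plan([.554,-.014,.1],.076)
p,d=bot.read_camera('wrist');c=bot.get_calibration('wrist')
cv2.imwrite('pics/w3.png',p[:,:,::-1]);np.save('pics/w3rgb.npy',p)
import pickle;pickle.dump(c,open('pics/w3c.pkl','wb'))
p,d=bot.read_camera('top');cv2.imwrite('pics/t3.png',cv2.resize(p[100:220,170:350,::-1],None,fx=4.4,fy=4.4,interpolation=cv2.INTER_CUBIC))
E
```

```text
time: 4.23
tool_pos: [0.5541, -0.0134, 0.2049]
tcp_rot: [1.151, 1.242, -1.153]
wrist_force: [0.2, 0.8, -6.4]
width: 0.558
time: 4.48
tool_pos: [0.5536, -0.0161, 0.2048]
tcp_rot: [1.151, 1.24, -1.157]
wrist_force: [0.7, -0.5, -7.8]
width: 0.561
t 4.48 p [ 0.5536 -0.0161  0.2048] F [ 0.69 -0.45 -7.77] w 0.561 q [-0.07  0.07  1.91 -0.    1.17 -0.14]
[[ 0.     0.997  0.074]
 [-0.005  0.074 -0.997]
 [-1.    -0.     0.005]]
dp cm [10.48  0.06 -0.25] rot [-0.002  0.005  0.   ]
```

View pics/w3.png

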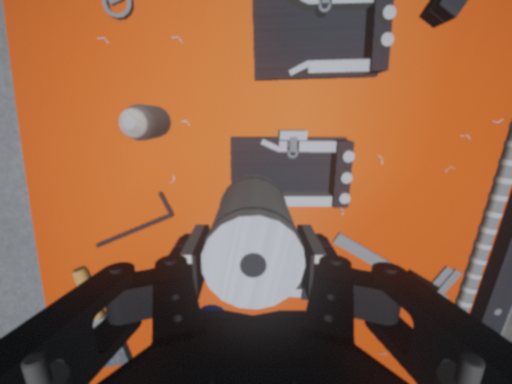

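View pics/t3.png

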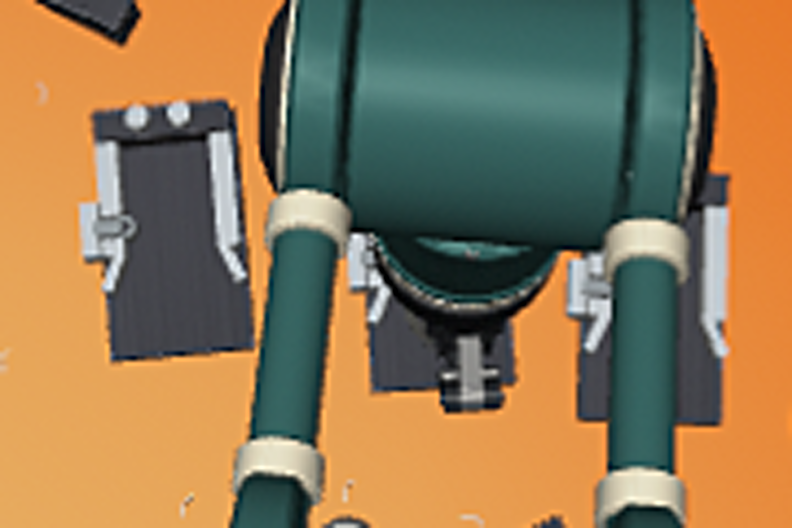

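```bash
python3 - <<'E'
import numpy as np,cv2
p=np.load('pics/w3rgb.npy')
cv2.imwrite('pics/w3c.png',cv2.resize(p[120:220,222:367,::-1],None,fx=5.5,fy=5.5,interpolation=cv2.INTER_CUBIC))
E
```

```text
(no output)
```

View pics/w3c.png

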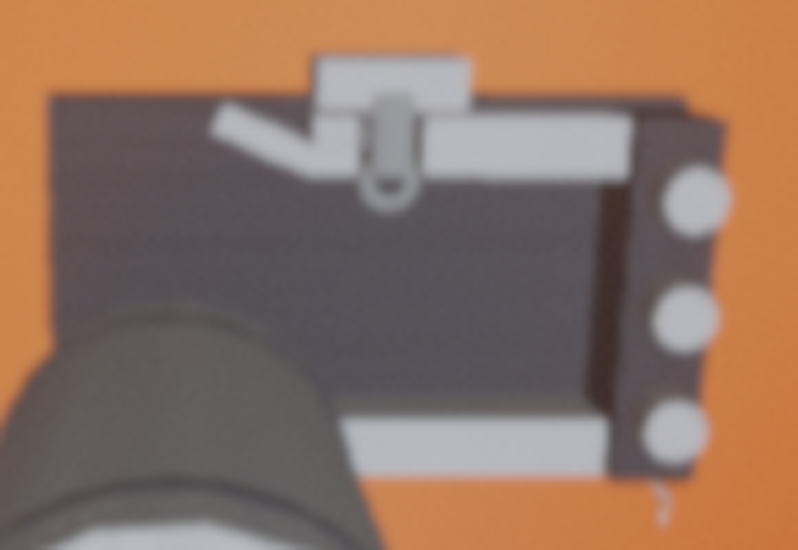

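```bash
cat >> h.py <<'E'
from scipy.optimize import least_squares
def fitbay(pts,uv,c,x0=(.59,0,.05)):
    a=np.array(pts)/1000.
    def f(t):
        R=np.array([[np.cos(t[2]),-np.sin(t[2]),0],[np.sin(t[2]),np.cos(t[2]),0],[0,0,1]])
        return (proj(a@R.T+[t[0],t[1],0],c)-uv).ravel()
    r=least_squares(f,x0);return r.x,r.fun.reshape(-1,2)
def inbay(P,t):
    d=np.array(P[:2])-t[:2];return np.array([np.cos(t[2])*d[0]+np.sin(t[2])*d[1],-np.sin(t[2])*d[0]+np.cos(t[2])*d[1]])
E
python3 - <<'E'
from h import *
import pickle
c=pickle.load(open('pics/w3c.pkl','rb'))
U=(np.array([(48,92),(630,180),(610,418),(310,178)])+.5)/5.5-.5+np.array([222,120])
t,r=fitbay([(-65,40,10),(53,25.5,29),(53,-25.5,29),(-10,25.5,29)],U,c);print(t.round(4),r.round(1))
k=ray_at_z([[253.5,264.5]],.223,c)[0];print(k, inbay(k,t)*1000)
print('tcp',inbay([.5536,-.0161],t)*1000)
E
```

```text
[ 0.5922 -0.013   0.0677] [[-0.2  0.4]
 [-0.4 -0.5]
 [-0.4  0.5]
 [ 0.9 -0.4]]
[ 0.5537297  -0.01625101  0.223     ] [-38.56434919  -0.65974979]
tcp [-38.68354079  -0.50031154]
```

```bash
python3 -m creep '[{"grip":4,"dp":[3,0,-0.05],"rotation":[0,0.004,0]},{"grip":4,"dp":[6,0,-0.05],"rotation":[0,0.004,0]},{"grip":4,"dp":[9,0,-0.05],"rotation":[0,0.004,0]},{"grip":4,"dp":[11,0,-0.05],"rotation":[0,0.004,0]},{"grip":4,"dp":[11.5,0,-0.05],"rotation":[0,0.004,0]}]' 25
python3 -m creep '[{"grip":4,"dp":[0.2,0,0],"rotation":[0,0,0]},{"grip":4,"dp":[0.4,0,0],"rotation":[0,0,0]},{"grip":4,"dp":[0.6,0,0],"rotation":[0,0,0]},{"grip":4,"dp":[0.6,0,0],"rotation":[0,0,0]}]' 25
python3 - <<'E'
from h import *
st();plan([.554,-.015,.0818],.07)
E
```

```text
time: 5.0
tool_pos: [0.5502, -0.0173, 0.0861]
tcp_rot: [1.154, 1.247, -1.162]
wrist_force: [-1.2, 0.2, -8.3]
width: 0.554
time: 5.33
tool_pos: [0.5559, -0.0165, 0.0865]
tcp_rot: [1.158, 1.239, -1.152]
wrist_force: [0.1, 0.7, -7.7]
width: 0.558
t 5.33 p [ 0.5559 -0.0165  0.0865] F [ 0.09  0.68 -7.69] w 0.558 q [-0.07  0.19  2.01  0.    0.94 -0.15]
[[ 0.005  0.997  0.072]
 [-0.     0.072 -0.997]
 [-1.     0.005  0.001]]
dp cm [ 0.47 -0.18 -0.17] rot [ 0.002  0.001 -0.005]
```

```bash
python3 -m creep '[{"grip":4,"dp":[0.2,-0.1,-0.05],"rotation":[0,0,0]},{"grip":4,"dp":[0.4,-0.2,-0.1],"rotation":[0,0,0]},{"grip":4,"dp":[0.5,-0.2,-0.1],"rotation":[0,0,0]},{"grip":4,"dp":[0.5,-0.2,-0.1],"rotation":[0,0,0]},{"grip":4,"dp":[0.5,-0.2,-0.1],"rotation":[0,0,0]}]' 25
python3 - <<'E'
from h import *
st();plan([.554,-.015,.0818],.07)
E
```

```text
time: 5.75
tool_pos: [0.5541, -0.0158, 0.0826]
tcp_rot: [1.157, 1.238, -1.151]
wrist_force: [-2.6, -2.8, 5.2]
width: 0.555
t 5.75 p [ 0.5541 -0.0158  0.0826] F [-2.64 -2.76  5.17] w 0.555 q [-0.07  0.19  2.02 -0.    0.93 -0.15]
[[ 0.006  0.997  0.073]
 [-0.001  0.073 -0.997]
 [-1.     0.006  0.002]]
dp cm [ 0.08 -0.01 -0.08] rot [ 0.004  0.001 -0.006]
```

```bash
python3 -m creep '[{"grip":4,"dp":[-0.2,0,-0.1],"rotation":[0,0,0]},{"grip":4,"dp":[-0.2,0,-0.1],"rotation":[0,0,0]},{"grip":4,"dp":[-0.2,0.6,-0.1],"rotation":[0,0,0]},{"grip":4,"dp":[-0.2,1.2,-0.1],"rotation":[0,0,0]},{"grip":4,"dp":[-0.2,1.2,-0.1],"rotation":[0,0,0]}]' 25
python3 - <<'E'
from h import *
s=st();t=np.array([.592,-.0122,.070]);print(inbay(s['tool_pos'],t)*1000)
p,d=bot.read_camera('wrist');c=bot.get_calibration('wrist');
cv2.imwrite('pics/w4.png',p[:,:,::-1])
E
```

```text
time: 6.17
tool_pos: [0.5645, -0.0134, 0.0826]
tcp_rot: [1.155, 1.242, -1.154]
wrist_force: [-3.8, -1.6, 5.6]
width: 0.558
t 6.17 p [ 0.5645 -0.0134  0.0826] F [-3.76 -1.55  5.61] w 0.558 q [-0.07  0.21  1.99 -0.    0.94 -0.14]
[[ 0.001  0.997  0.073]
 [-0.     0.073 -0.997]
 [-1.     0.001  0.   ]]
[-27.5427465    0.75232865]
```

View pics/w4.png

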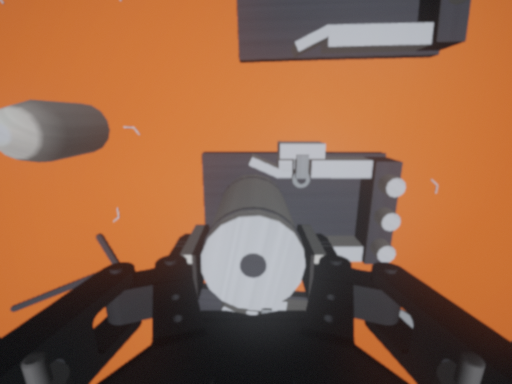

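```bash
python3 -m creep '[{"grip":4,"dp":[-0.1,0,-0.05],"rotation":[0,0,0]},{"grip":4,"dp":[-0.2,0,-0.05],"rotation":[0,0,0]},{"grip":4,"dp":[-0.2,0,-0.05],"rotation":[0,0,0]}]' 25
python3 - <<'E'
from h import *
s=st();t=np.array([.592,-.0122,.070]);print(inbay(s['tool_pos'],t)*1000)
E
```

```text
time: 6.47
tool_pos: [0.5635, -0.0126, 0.0827]
tcp_rot: [1.156, 1.242, -1.154]
wrist_force: [1.0, -1.0, -5.5]
width: 0.557
t 6.47 p [ 0.5635 -0.0126  0.0827] F [ 0.96 -0.97 -5.47] w 0.557 q [-0.07  0.21  1.99  0.    0.94 -0.14]
[[ 0.001  0.997  0.073]
 [ 0.001  0.073 -0.997]
 [-1.     0.001 -0.   ]]
[-28.44132592   1.58321652]
```

```bash
python3 - <<'E'
from h import *
p,d=bot.read_camera('wrist');c=bot.get_calibration('wrist')
import pickle;pickle.dump(c,open('pics/w5c.pkl','wb'));s=st()
cv2.imwrite('pics/w5c.png',cv2.resize(p[135:315,195:415,::-1],None,fx=3.6,fy=3.3,interpolation=cv2.INTER_CUBIC))
E
```

```text
t 6.52 p [ 0.5635 -0.0127  0.0827] F [ 0.47  0.26 -6.93] w 0.559 q [-0.07  0.21  1.99  0.    0.94 -0.14]
[[ 0.001  0.997  0.073]
 [ 0.     0.073 -0.997]
 [-1.     0.001 -0.   ]]
```

View pics/w5c.png

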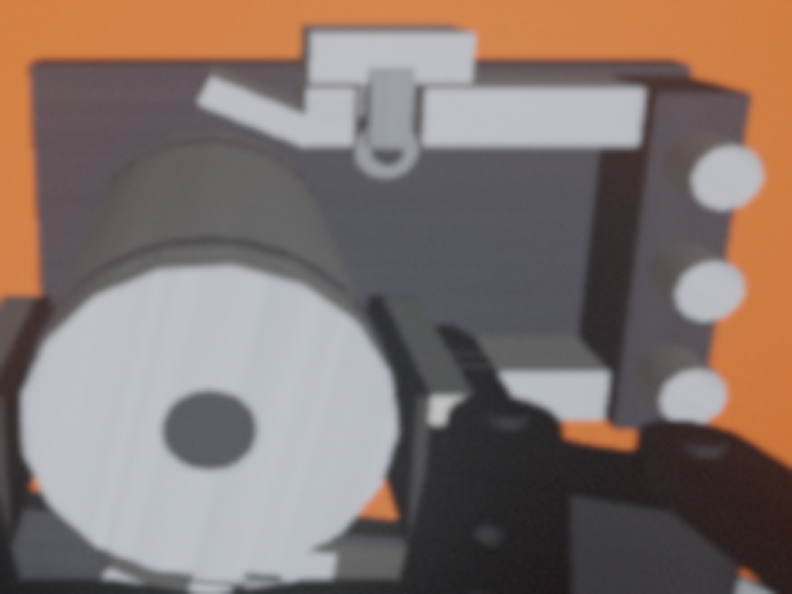

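```bash
python3 - <<'E'
from h import *
import pickle
c=pickle.load(open('pics/w5c.pkl','rb'))
cv=lambda l:(np.array(l)+.5)/np.array([3.6,3.3])-.5+np.array([195,135])
U=cv([(32,62),(640,148),(610,370),(305,148)])
t,r=fitbay([(-65,40,10),(53,25.5,29),(53,-25.5,29),(-10,25.5,29)],U,c);print(t.round(4),r.round(1))
k=ray_at_z(cv([[209,429]]),.1,c)[0];print(k, inbay(k,t)*1000,'tcp',inbay([.5635,-.0127],t)*1000)
E
```

```text
[ 0.5921 -0.0125  0.0689] [[-0.6  0.3]
 [-0.1 -0.2]
 [-0.   0.6]
 [ 0.7 -0.6]]
[ 0.56341101 -0.01288567  0.1       ] [-28.60383144   1.5710049 ] tcp [-28.50227452   1.75010871]
```

```bash
python3 -m creep '[{"grip":4,"dp":[0,0.2,0.1],"rotation":[0,0,0]},{"grip":4,"dp":[0,0.6,0.15],"rotation":[0,0,0]},{"grip":4,"dp":[0,1.1,0.15],"rotation":[0,0,0]},{"grip":4,"dp":[0,1.6,0.15],"rotation":[0,0,0]},{"grip":4,"dp":[0,1.6,0.15],"rotation":[0,0,0]}]' 25
python3 - <<'E'
from h import *
s=st();t=np.array([.5921,-.0127,.069]);print(inbay(s['tool_pos'],t)*1000)
E
```

```text
time: 6.93
tool_pos: [0.5818, -0.0134, 0.0839]
tcp_rot: [1.157, 1.24, -1.153]
wrist_force: [0.8, 0.0, -7.4]
width: 0.556
t 6.93 p [ 0.5818 -0.0134  0.0839] F [ 0.82  0.   -7.42] w 0.556 q [-0.07  0.24  1.95 -0.    0.94 -0.14]
[[ 0.003  0.997  0.073]
 [-0.     0.073 -0.997]
 [-1.     0.003  0.001]]
[-10.28374282   0.02522912]
```

```bash
python3 -m creep '[{"grip":4,"dp":[0.15,0.3,0],"rotation":[0,0,0]},{"grip":4,"dp":[0.15,0.7,0],"rotation":[0,0,0]},{"grip":4,"dp":[0.15,1.1,0],"rotation":[0,0,0]},{"grip":4,"dp":[0.15,1.4,0],"rotation":[0,0,0]},{"grip":4,"dp":[0.15,1.4,0],"rotation":[0,0,0]}]' 25
python3 - <<'E'
from h import *
s=st();t=np.array([.5921,-.0127,.069]);print(inbay(s['tool_pos'],t)*1000)
E
```

```text
time: 7.35
tool_pos: [0.5935, -0.0129, 0.0828]
tcp_rot: [1.154, 1.243, -1.156]
wrist_force: [-3.0, -3.5, -1.2]
width: 0.558
t 7.35 p [ 0.5935 -0.0129  0.0828] F [-2.99 -3.52 -1.18] w 0.558 q [-0.06  0.26  1.93 -0.    0.95 -0.14]
[[-0.001  0.997  0.073]
 [-0.001  0.073 -0.997]
 [-1.    -0.001  0.001]]
[ 1.41700786 -0.27144651]
```

Catch resistance of about 3 N, as expected; continue.

```bash
python3 -m creep '[{"grip":4,"dp":[0,0.4,0],"rotation":[0,0,0]},{"grip":4,"dp":[0,0.8,0],"rotation":[0,0,0]},{"grip":4,"dp":[0,1.2,0],"rotation":[0,0,0]},{"grip":4,"dp":[0,1.6,0],"rotation":[0,0,0]},{"grip":4,"dp":[0,1.6,0],"rotation":[0,0,0]}]' 25
python3 - <<'E'
from h import *
s=st();t=np.array([.5921,-.0127,.069]);print(inbay(s['tool_pos'],t)*1000)
E
```

```text
time: 7.77
tool_pos: [0.6121, -0.0111, 0.0828]
tcp_rot: [1.158, 1.239, -1.152]
wrist_force: [1.2, -1.7, -3.3]
width: 0.554
t 7.77 p [ 0.6121 -0.0111  0.0828] F [ 1.19 -1.67 -3.3 ] w 0.554 q [-0.06  0.29  1.89  0.    0.95 -0.13]
[[ 0.005  0.997  0.073]
 [ 0.     0.073 -0.997]
 [-1.     0.005  0.   ]]
[20.11130266  0.23271484]
```

```bash
python3 -m creep '[{"grip":4,"dp":[0,0.2,0],"rotation":[0,0,0]},{"grip":4,"dp":[0,0.4,0],"rotation":[0,0,0]},{"grip":4,"dp":[0,0.6,0],"rotation":[0,0,0]},{"grip":4,"dp":[0,0.8,0],"rotation":[0,0,0]},{"grip":4,"dp":[0,0.8,0],"rotation":[0,0,0]}]' 25
python3 - <<'E'
from h import *
s=st();t=np.array([.5921,-.0127,.069]);print(inbay(s['tool_pos'],t)*1000)
E
```

```text
time: 8.18
tool_pos: [0.6184, -0.0102, 0.0826]
tcp_rot: [1.157, 1.242, -1.154]
wrist_force: [-3.8, -1.0, 1.1]
width: 0.558
t 8.18 p [ 0.6184 -0.0102  0.0826] F [-3.79 -1.04  1.06] w 0.558 q [-0.06  0.3   1.87  0.    0.96 -0.13]
[[ 0.002  0.997  0.073]
 [ 0.     0.073 -0.997]
 [-1.     0.002 -0.   ]]
[26.44723394  0.72282905]
```

```bash
python3 -m creep '[{"grip":4,"dp":[-0.05,0.1,0],"rotation":[0,0,0]},{"grip":4,"dp":[-0.05,0.2,0],"rotation":[0,0,0]},{"grip":4,"dp":[-0.05,0.3,0],"rotation":[0,0,0]},{"grip":4,"dp":[-0.05,0.3,0],"rotation":[0,0,0]}]' 25
python3 - <<'E'
from h import *
s=st();t=np.array([.5921,-.0127,.069]);print(inbay(s['tool_pos'],t)*1000)
p,d=bot.read_camera('wrist');cv2.imwrite('pics/w6.png',p[:,:,::-1])
E
```

```text
time: 8.52
tool_pos: [0.6205, -0.01, 0.0827]
tcp_rot: [1.156, 1.243, -1.155]
wrist_force: [-4.8, -1.3, -0.2]
width: 0.557
t 8.52 p [ 0.6205 -0.01    0.0827] F [-4.78 -1.34 -0.19] w 0.557 q [-0.06  0.31  1.87  0.    0.97 -0.13]
[[ 0.     0.997  0.073]
 [ 0.     0.073 -0.997]
 [-1.     0.    -0.   ]]
[28.54275337  0.70811155]
```

View pics/w6.png

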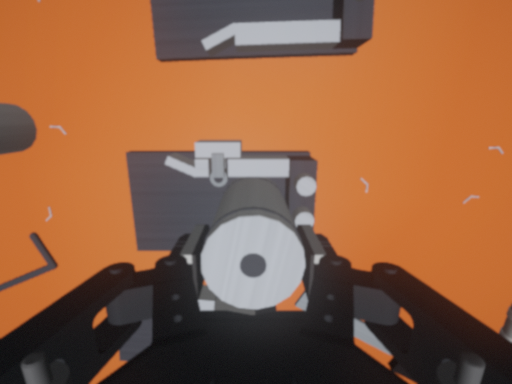

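```bash
python3 -m creep '[{"grip":4,"dp":[-0.05,0.1,0],"rotation":[0,0,0]},{"grip":4,"dp":[-0.05,0.2,0],"rotation":[0,0,0]},{"grip":4,"dp":[-0.05,0.2,0],"rotation":[0,0,0]}]' 25
python3 - <<'E'
from h import *
s=st();t=np.array([.5921,-.0127,.069]);print(inbay(s['tool_pos'],t)*1000)
E
```

```text
time: 8.82
tool_pos: [0.6209, -0.01, 0.0827]
tcp_rot: [1.154, 1.246, -1.157]
wrist_force: [-7.8, -0.8, 2.6]
width: 0.555
t 8.82 p [ 0.6209 -0.01    0.0827] F [-7.78 -0.79  2.56] w 0.555 q [-0.06  0.31  1.86  0.    0.97 -0.13]
[[-0.003  0.997  0.073]
 [ 0.     0.073 -0.997]
 [-1.    -0.003 -0.   ]]
[28.94810677  0.70316534]
```

```bash
python3 -m creep '[{"grip":5,"dp":[0,0,0],"rotation":[0,0,0]},{"grip":6,"dp":[0,0,0],"rotation":[0,0,0]},{"grip":7,"dp":[0,0,0],"rotation":[0,0,0]},{"grip":7,"dp":[0,0,0],"rotation":[0,0,0]},{"grip":7,"dp":[0,0,0],"rotation":[0,0,0]}]' 25
python3 - <<'E'
from h import *
s=st();t=np.array([.5921,-.0127,.069]);print(inbay(s['tool_pos'],t)*1000)
p,d=bot.read_camera('wrist');cv2.imwrite('pics/w7.png',p[:,:,::-1])
E
```

```text
time: 9.23
tool_pos: [0.6246, -0.0101, 0.0844]
tcp_rot: [1.158, 1.239, -1.152]
wrist_force: [-0.9, 0.3, 0.3]
width: 0.818
t 9.23 p [ 0.6246 -0.0101  0.0844] F [-0.85  0.3   0.31] w 0.818 q [-0.06  0.31  1.86  0.    0.96 -0.13]
[[ 0.005  0.997  0.073]
 [ 0.     0.073 -0.997]
 [-1.     0.005  0.   ]]
[32.64511941  0.35364512]
```

View pics/w7.png

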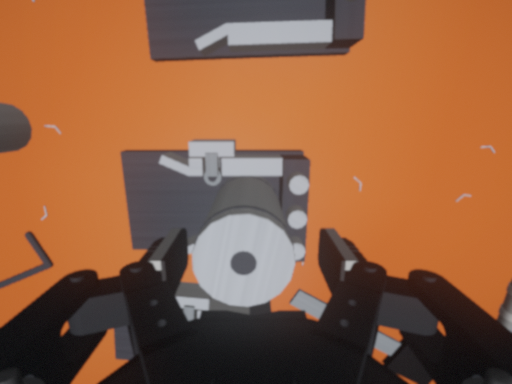

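```bash
python3 -m creep '[{"grip":7,"dp":[0,-0.35,0],"rotation":[0,0,0]},{"grip":7,"dp":[-2.5,-0.35,0],"rotation":[0,0,0]},{"grip":7,"dp":[-6,-0.35,0],"rotation":[0,0,0]},{"grip":7,"dp":[-9.5,-0.35,0],"rotation":[0,0,0]},{"grip":7,"dp":[-12,-0.35,0],"rotation":[0,0,0]}]' 25
python3 -m creep '[{"grip":7,"dp":[0,-1,-4],"rotation":[0,0,0]},{"grip":7,"dp":[0,-2,-8],"rotation":[0,0,0]},{"grip":7,"dp":[0,-3,-12],"rotation":[0.1,0,0]},{"grip":7,"dp":[0,-4,-16],"rotation":[0.2,0,0]},{"grip":7,"dp":[0,-5,-19],"rotation":[0.3,0,0]}]' 25
python3 - <<'E'
from h import *
s=st();plan([.5186,.3195,.18],.55)
p,d=bot.read_camera('top');cv2.imwrite('pics/t8.png',cv2.resize(p[100:220,170:350,::-1],None,fx=4.4,fy=4.4,interpolation=cv2.INTER_CUBIC))
E
```

```text
time: 9.7
tool_pos: [0.6203, -0.0104, 0.2066]
tcp_rot: [1.158, 1.239, -1.152]
wrist_force: [1.2, -1.2, 0.7]
width: 0.82
time: 10.12
tool_pos: [0.5547, 0.178, 0.2037]
tcp_rot: [1.38, 1.09, -1.375]
wrist_force: [-0.5, 0.3, 0.0]
width: 0.819
t 10.12 p [0.5547 0.178  0.2037] F [-0.47  0.28  0.03] w 0.819 q [0.27 0.12 1.85 0.   1.17 0.5 ]
[[ 0.003  0.973 -0.23 ]
 [ 0.001 -0.23  -0.973]
 [-1.     0.002 -0.002]]
dp cm [  2.38  -6.77 -12.94] rot [-0.782 -0.001 -0.003]
```

View pics/t8.png

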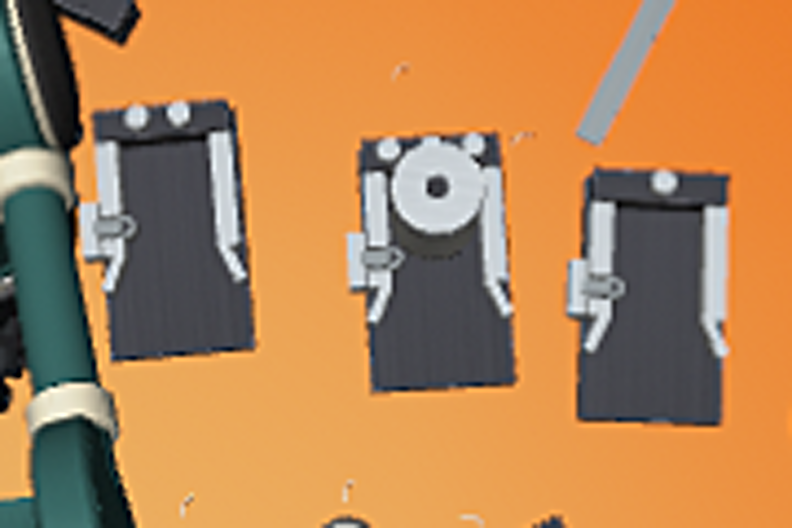

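```bash
python3 - <<'E'
from h import *
c=bot.get_calibration('top')
uv=(np.array([[437,187]])+.5)/4.4-.5+np.array([170,100])
k=ray_at_z(uv,.1,c)[0];print(k,inbay(k,[.5917,-.0114,.076])*1000)
E
```

```text
[ 0.62054675 -0.00967642  0.1       ] [28.89435074 -0.47163726]
```

```bash
python3 -m creep '[{"grip":7,"dp":[0.5,-1.2,-2.9],"rotation":[-0.1,0,0]},{"grip":7,"dp":[1,-2.5,-5.8],"rotation":[-0.21,0,0]},{"grip":7,"dp":[1.4,-3.8,-8.7],"rotation":[-0.32,0,0]},{"grip":7,"dp":[1.8,-5.3,-11],"rotation":[-0.43,0,0]},{"grip":7,"dp":[2.4,-6.8,-12.9],"rotation":[-0.43,0,0]}]' 25
python3 -m creep '[{"grip":7,"dp":[0,0,0],"rotation":[0,0,0]},{"grip":7,"dp":[0,0,0],"rotation":[0,0,0]},{"grip":7,"dp":[0,0,0],"rotation":[0,0,0]},{"grip":7,"dp":[0,0,0],"rotation":[0,0,0]}]' 25
python3 - <<'E'
from h import *
s=st();p,d=bot.read_camera('wrist');cv2.imwrite('pics/w9.png',p[:,:,::-1])
E
```

```text
time: 10.58
tool_pos: [0.5185, 0.3183, 0.1796]
tcp_rot: [1.056, 1.299, -1.051]
wrist_force: [0.3, 0.3, -0.2]
width: 0.817
time: 10.92
tool_pos: [0.5191, 0.3156, 0.1796]
tcp_rot: [1.06, 1.296, -1.057]
wrist_force: [-0.3, 0.0, -0.8]
width: 0.819
t 10.92 p [0.5191 0.3156 0.1796] F [-0.3   0.04 -0.82] w 0.819 q [ 0.51  0.19  1.82 -0.    1.13  0.3 ]
[[ 0.003  0.98   0.201]
 [-0.     0.201 -0.98 ]
 [-1.     0.003  0.001]]
```

View pics/w9.png

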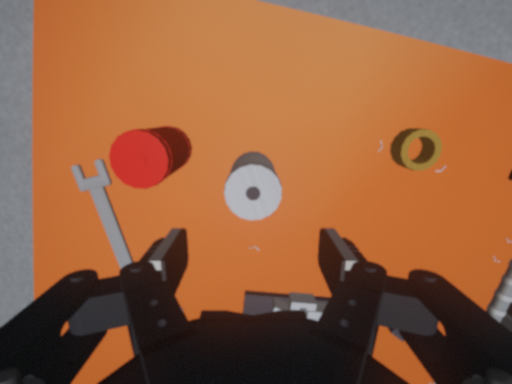

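```bash
python3 - <<'E'
from h import *
s=st();c=bot.get_calibration('wrist');k=ray_at_z([[253,193]],.09,c)[0];print(k);k[2]=.066;plan(k,.2)
E
```

```text
t 10.97 p [0.5192 0.3155 0.1796] F [-0.22 -0.09  0.07] w 0.814 q [ 0.51  0.19  1.82 -0.    1.13  0.3 ]
[[ 0.003  0.98   0.2  ]
 [ 0.     0.2   -0.98 ]
 [-1.     0.003  0.   ]]
[0.51872474 0.31920153 0.09      ]
dp cm [11.36 -0.   -0.38] rot [ 0.002  0.    -0.003]
```

```bash
python3 -m creep '[{"grip":7,"dp":[3,0,-0.38],"rotation":[0,0,0]},{"grip":7,"dp":[6,0,-0.38],"rotation":[0,0,0]},{"grip":7,"dp":[8.5,0,-0.38],"rotation":[0,0,0]},{"grip":7,"dp":[10.5,0,-0.38],"rotation":[0,0,0]},{"grip":7,"dp":[11.3,0,-0.38],"rotation":[0,0,0]}]' 25
python3 -m creep '[{"grip":7,"dp":[0,0,0],"rotation":[0,0,0]},{"grip":7,"dp":[0,0,0],"rotation":[0,0,0]},{"grip":7,"dp":[0,0,0],"rotation":[0,0,0]}]' 25
python3 - <<'E'
from h import *
s=st();p,d=bot.read_camera('wrist');cv2.imwrite('pics/w10.png',p[:,:,::-1]);plan([.5187,.3192,.066],.2)
E
```

```text
time: 11.38
tool_pos: [0.5164, 0.3179, 0.0629]
tcp_rot: [1.056, 1.298, -1.063]
wrist_force: [-1.0, 0.1, -0.1]
width: 0.821
time: 11.63
tool_pos: [0.5195, 0.3206, 0.0681]
tcp_rot: [1.062, 1.296, -1.055]
wrist_force: [-1.1, -0.1, 0.4]
width: 0.819
t 11.63 p [0.5195 0.3206 0.0681] F [-1.12 -0.15  0.41] w 0.819 q [ 0.51  0.31  1.9  -0.    0.93  0.31]
[[ 0.005  0.98   0.201]
 [ 0.002  0.201 -0.98 ]
 [-1.     0.005 -0.001]]
dp cm [ 0.24 -0.12  0.14] rot [ 0.003 -0.001 -0.005]
```

View pics/w10.png

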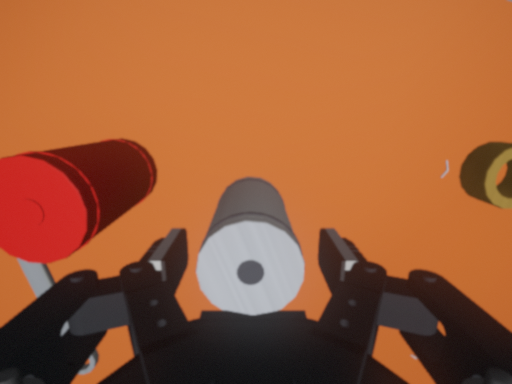

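```bash
python3 -m creep '[{"grip":7,"dp":[0.1,-0.12,0.1],"rotation":[0,0,0]},{"grip":5.5,"dp":[0.1,-0.12,0.1],"rotation":[0,0,0]},{"grip":4,"dp":[0,-0.12,0.1],"rotation":[0,0,0]},{"grip":4,"dp":[0,-0.12,0.1],"rotation":[0,0,0]},{"grip":4,"dp":[0,-0.12,0.1],"rotation":[0,0,0]}]' 25
python3 -m creep '[{"grip":4,"dp":[0,0,0],"rotation":[0,0,0]},{"grip":4,"dp":[0,0,0],"rotation":[0,0,0]}]' 25
python3 -m creep '[{"grip":4,"dp":[-0.7,0,0],"rotation":[0,0,0]},{"grip":4,"dp":[-2,0,0],"rotation":[0,0,0]},{"grip":4,"dp":[-5,0,0],"rotation":[0,0,0]},{"grip":4,"dp":[-8,0,0],"rotation":[0,0,0]},{"grip":4,"dp":[-11,0,0],"rotation":[0,0,0]}]' 25
python3 -m creep '[{"grip":4,"dp":[-2,0,0],"rotation":[0,0,0]},{"grip":4,"dp":[-2,0,0],"rotation":[0,0,0]},{"grip":4,"dp":[-2,0,0],"rotation":[0,0,0]},{"grip":4,"dp":[-2,0,0],"rotation":[0,0,0]},{"grip":4,"dp":[-2,0,0],"rotation":[0,0,0]}]' 25
for i in 1 2 3; do python3 - <<'E'
from h import *
st(); bot.read_camera('wrist')
E
done
```

```text
time: 12.1
tool_pos: [0.5175, 0.3193, 0.067]
tcp_rot: [1.06, 1.296, -1.056]
wrist_force: [0.1, 0.2, 2.6]
width: 0.562
time: 12.27
tool_pos: [0.5175, 0.3193, 0.067]
tcp_rot: [1.06, 1.296, -1.056]
wrist_force: [0.5, 0.2, 5.4]
width: 0.562
time: 12.68
tool_pos: [0.5155, 0.3183, 0.1766]
tcp_rot: [1.057, 1.298, -1.06]
wrist_force: [0.5, -0.0, -4.3]
width: 0.56
time: 13.1
tool_pos: [0.515, 0.318, 0.1933]
tcp_rot: [1.055, 1.299, -1.062]
wrist_force: [-0.1, 0.3, -4.3]
width: 0.563
t 13.1 p [0.515  0.318  0.1933] F [-0.11  0.25 -4.32] w 0.563 q [ 0.51  0.17  1.81 -0.    1.16  0.31]
[[-0.003  0.979  0.202]
 [-0.002  0.202 -0.979]
 [-1.    -0.003  0.002]]
t 13.15 p [0.5151 0.318  0.1933] F [-0.61  0.43 -3.62] w 0.56 q [ 0.51  0.17  1.81 -0.    1.16  0.31]
[[-0.003  0.979  0.202]
 [-0.002  0.202 -0.979]
 [-1.    -0.003  0.002]]
t 13.2 p [0.5153 0.3182 0.1935] F [ 0.18  0.19 -4.19] w 0.56 q [ 0.51  0.17  1.81 -0.    1.16  0.31]
[[-0.002  0.979  0.202]
 [-0.002  0.202 -0.979]
 [-1.    -0.003  0.002]]
```

```bash
python3 - <<'E'
from h import *
plan([.5698,.1298,.193],.104)
E
```

```text
dp cm [ 0.12  1.51 19.56] rot [0.099 0.002 0.002]
```

```bash
python3 -m creep '[{"grip":4,"dp":[0,0.3,3.5],"rotation":[0.02,0,0]},{"grip":4,"dp":[0,0.6,7.5],"rotation":[0.04,0,0]},{"grip":4,"dp":[0,0.9,11.5],"rotation":[0.06,0,0]},{"grip":4,"dp":[0,1.2,15.5],"rotation":[0.08,0,0]},{"grip":4,"dp":[0,1.5,19.5],"rotation":[0.1,0,0]}]' 25
python3 -m creep '[{"grip":4,"dp":[0,0,0],"rotation":[0,0,0]},{"grip":4,"dp":[0,0,0],"rotation":[0,0,0]},{"grip":4,"dp":[0,0,0],"rotation":[0,0,0]},{"grip":4,"dp":[0,0,0],"rotation":[0,0,0]}]' 25
python3 - <<'E'
from h import *
import pickle
s=st();p,d=bot.read_camera('wrist');c=bot.get_calibration('wrist');pickle.dump(c,open('pics/w11c.pkl','wb'));cv2.imwrite('pics/w11.png',p[:,:,::-1])
cv2.imwrite('pics/w11c.png',cv2.resize(p[120:300,202:367,::-1],None,fx=4,fy=3.3,interpolation=cv2.INTER_CUBIC))
E
```

```text
time: 13.67
tool_pos: [0.5704, 0.1294, 0.1953]
tcp_rot: [1.133, 1.256, -1.133]
wrist_force: [0.9, 0.4, -3.3]
width: 0.559
time: 14.0
tool_pos: [0.5702, 0.1318, 0.1957]
tcp_rot: [1.133, 1.256, -1.132]
wrist_force: [-0.4, 0.2, -4.0]
width: 0.561
t 14.0 p [0.5702 0.1318 0.1957] F [-0.36  0.16 -3.95] w 0.561 q [0.18 0.13 1.86 0.   1.15 0.08]
[[ 0.001  0.995  0.104]
 [ 0.     0.104 -0.995]
 [-1.     0.001 -0.   ]]
```

View pics/w11.png

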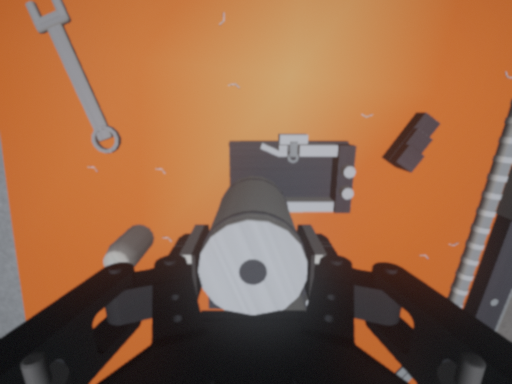

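View pics/w11c.png

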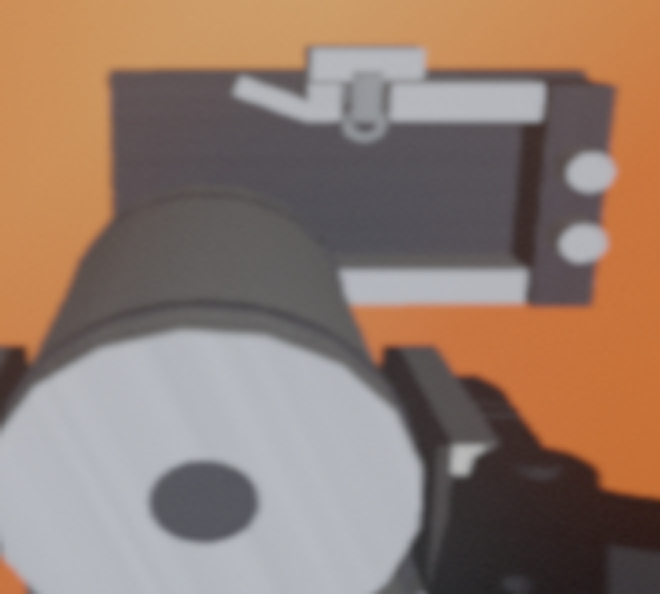

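```bash
python3 - <<'E'
from h import *
import pickle
c=pickle.load(open('pics/w11c.pkl','rb'))
cv=lambda l:(np.array(l)+.5)/np.array([4,3.3])-.5+np.array([202,120])
U=cv([(111,72),(546,123),(530,267),(308,122)])
t,r=fitbay([(-65,40,10),(53,25.5,29),(53,-25.5,29),(-10,25.5,29)],U,c);print(t.round(4),r.round(1))
k=ray_at_z(cv([[204,501]]),.2187,c)[0];print(k, inbay(k,t)*1000,'tcp',inbay([.5702,.1318],t)*1000, inbay([.5702,.1318],[.6076,.1337,.1038])*1000)
E
```

```text
[0.609  0.1338 0.1082] [[-0.2  0.1]
 [-0.5 -0.7]
 [ 0.1  0.9]
 [ 0.6 -0.2]]
[0.57002601 0.13181102 0.2187    ] [-39.00188851   2.24609697] tcp [-38.83010648   2.21634809] [-37.39556485   1.98537901]
```

```bash
python3 -m creep '[{"grip":4,"dp":[3,0,0.2],"rotation":[0,0,0]},{"grip":4,"dp":[6,0,0.2],"rotation":[0,0,0]},{"grip":4,"dp":[8.5,0,0.2],"rotation":[0,0,0]},{"grip":4,"dp":[10.5,0,0.2],"rotation":[0,0,0]},{"grip":4,"dp":[11.3,0,0.2],"rotation":[0,0,0]}]' 25
python3 -m creep '[{"grip":4,"dp":[0,0,0],"rotation":[0,0,0]},{"grip":4,"dp":[0,0,0],"rotation":[0,0,0]},{"grip":4,"dp":[0,0,0],"rotation":[0,0,0]},{"grip":4,"dp":[0,0,0],"rotation":[0,0,0]}]' 25
python3 - <<'E'
from h import *
s=st();t=np.array([.6085,.1337,.106]);print(inbay(s['tool_pos'],t)*1000)
E
```

```text
time: 14.47
tool_pos: [0.568, 0.13, 0.0795]
tcp_rot: [1.129, 1.26, -1.135]
wrist_force: [-0.4, -0.7, -3.1]
width: 0.563
time: 14.8
tool_pos: [0.5729, 0.1296, 0.0855]
tcp_rot: [1.136, 1.253, -1.128]
wrist_force: [0.8, 0.6, -3.4]
width: 0.563
t 14.8 p [0.5729 0.1296 0.0855] F [ 0.79  0.64 -3.4 ] w 0.563 q [ 0.18  0.25  1.94 -0.    0.95  0.08]
[[ 0.006  0.995  0.103]
 [ 0.001  0.103 -0.995]
 [-1.     0.006 -0.   ]]
[-35.8713838   -0.27770862]
```

```bash
python3 -m creep '[{"grip":4,"dp":[0.2,-0.1,0],"rotation":[0,0,-0.003]},{"grip":4,"dp":[0.4,-0.2,0],"rotation":[0,0,-0.005]},{"grip":4,"dp":[0.6,-0.2,0],"rotation":[0,0,-0.005]},{"grip":4,"dp":[0.75,-0.2,0],"rotation":[0,0,-0.005]},{"grip":4,"dp":[0.75,-0.2,0],"rotation":[0,0,-0.005]}]' 25
python3 -m creep '[{"grip":4,"dp":[0,0,0],"rotation":[0,0,0]},{"grip":4,"dp":[0,0,0],"rotation":[0,0,0]}]' 25
python3 - <<'E'
from h import *
s=st();t=np.array([.6085,.1337,.106]);print(inbay(s['tool_pos'],t)*1000)
E
```

```text
time: 15.22
tool_pos: [0.5695, 0.1286, 0.077]
tcp_rot: [1.131, 1.258, -1.135]
wrist_force: [-1.8, -1.9, 3.4]
width: 0.562
time: 15.38
tool_pos: [0.5695, 0.1286, 0.0769]
tcp_rot: [1.131, 1.258, -1.135]
wrist_force: [-2.4, -1.1, 6.4]
width: 0.562
t 15.38 p [0.5695 0.1286 0.0769] F [-2.41 -1.09  6.41] w 0.562 q [ 0.18  0.25  1.95 -0.    0.94  0.08]
[[-0.003  0.995  0.103]
 [-0.001  0.103 -0.995]
 [-1.    -0.003  0.   ]]
[-39.34824261  -0.92841923]
```

```bash
python3 -m creep '[{"grip":4,"dp":[-0.15,0,-0.05],"rotation":[0,0,0]},{"grip":4,"dp":[-0.15,0.4,-0.05],"rotation":[0,0,0]},{"grip":4,"dp":[-0.15,0.8,-0.05],"rotation":[0,0,0]},{"grip":4,"dp":[-0.15,1.2,-0.05],"rotation":[0,0,0]},{"grip":4,"dp":[-0.15,1.4,-0.05],"rotation":[0,0,0]}]' 25
python3 -m creep '[{"grip":4,"dp":[0,0,0],"rotation":[0,0,0]},{"grip":4,"dp":[0,0,0],"rotation":[0,0,0]}]' 25
python3 - <<'E'
from h import *
s=st();t=np.array([.6085,.1337,.106]);print(inbay(s['tool_pos'],t)*1000)
import pickle
p,d=bot.read_camera('wrist');c=bot.get_calibration('wrist');pickle.dump(c,open('pics/w12c.pkl','wb'))
cv2.imwrite('pics/w12c.png',cv2.resize(p[135:315,195:415,::-1],None,fx=3.6,fy=3.3,interpolation=cv2.INTER_CUBIC))
E
```

```text
time: 15.8
tool_pos: [0.5839, 0.1309, 0.0771]
tcp_rot: [1.132, 1.258, -1.135]
wrist_force: [-1.1, 0.4, -1.9]
width: 0.56
time: 15.97
tool_pos: [0.5837, 0.1309, 0.0771]
tcp_rot: [1.132, 1.258, -1.135]
wrist_force: [0.7, 0.7, -3.1]
width: 0.561
t 15.97 p [0.5837 0.1309 0.0771] F [ 0.74  0.72 -3.11] w 0.561 q [0.18 0.28 1.92 0.   0.95 0.08]
[[-0.002  0.995  0.103]
 [-0.     0.103 -0.995]
 [-1.    -0.002  0.   ]]
[-24.93668919  -0.20970853]
```

View pics/w12c.png

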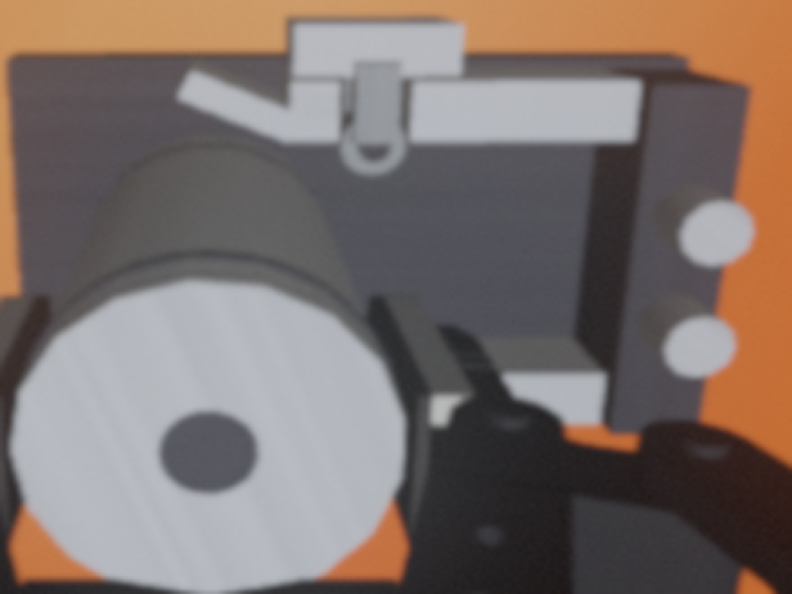

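```bash
python3 - <<'E'
from h import *
import pickle
c=pickle.load(open('pics/w12c.pkl','rb'))
cv=lambda l:(np.array(l)+.5)/np.array([3.6,3.3])-.5+np.array([195,135])
U=cv([(9,57),(636,143),(605,373),(286,142)])
t,r=fitbay([(-65,40,10),(53,25.5,29),(53,-25.5,29),(-10,25.5,29)],U,c);print(t.round(4),r.round(1))
k=ray_at_z(cv([[209,452]]),.1,c)[0];print(k, inbay(k,t)*1000,'tcp',inbay([.5837,.1309],t)*1000)
E
```

```text
[0.6079 0.1336 0.1023] [[-0.9 -0. ]
 [-0.5 -0.3]
 [ 0.   0.5]
 [ 1.2 -0.1]]
[0.58338318 0.13048636 0.1       ] [-24.72832019  -0.62621585] tcp [-24.37092064  -0.24708729]
```

```bash
python3 -m creep '[{"grip":4,"dp":[0,0.5,-0.03],"rotation":[0,0,0]},{"grip":4,"dp":[0,1,-0.03],"rotation":[0,0,0]},{"grip":4,"dp":[0,1.4,-0.03],"rotation":[0,0,0]},{"grip":4,"dp":[0,1.7,-0.03],"rotation":[0,0,0]},{"grip":4,"dp":[0,1.7,-0.03],"rotation":[0,0,0]}]' 25
python3 -m creep '[{"grip":4,"dp":[0.05,0.4,0],"rotation":[0,0,0]},{"grip":4,"dp":[0.05,0.8,0],"rotation":[0,0,0]},{"grip":4,"dp":[0.05,0.8,0],"rotation":[0,0,0]}]' 25
python3 - <<'E'
from h import *
s=st();t=np.array([.608,.1337,.104]);print(inbay(s['tool_pos'],t)*1000)
E
```

```text
time: 16.43
tool_pos: [0.6005, 0.1324, 0.0772]
tcp_rot: [1.13, 1.258, -1.136]
wrist_force: [-0.9, -2.2, -0.8]
width: 0.561
time: 16.68
tool_pos: [0.6075, 0.1329, 0.0771]
tcp_rot: [1.129, 1.259, -1.137]
wrist_force: [-5.0, -4.1, 2.9]
width: 0.559
t 16.68 p [0.6075 0.1329 0.0771] F [-5.05 -4.05  2.93] w 0.559 q [ 0.18  0.32  1.86 -0.    0.96  0.07]
[[-0.005  0.995  0.103]
 [-0.002  0.103 -0.995]
 [-1.    -0.005  0.001]]
[-0.58538159 -0.73611904]
```

```bash
python3 -m creep '[{"grip":4,"dp":[-0.1,0.4,0],"rotation":[0,0,0]},{"grip":4,"dp":[-0.1,0.8,0],"rotation":[0,0,0]},{"grip":4,"dp":[-0.1,1.2,0],"rotation":[0,0,0]},{"grip":4,"dp":[-0.1,1.6,0],"rotation":[0,0,0]},{"grip":4,"dp":[-0.1,1.6,0],"rotation":[0,0,0]}]' 25
python3 - <<'E'
from h import *
s=st();t=np.array([.608,.1337,.104]);print(inbay(s['tool_pos'],t)*1000)
E
```

```text
time: 17.1
tool_pos: [0.6258, 0.1354, 0.0777]
tcp_rot: [1.133, 1.256, -1.133]
wrist_force: [3.3, -2.6, -5.5]
width: 0.56
t 17.1 p [0.6258 0.1354 0.0777] F [ 3.29 -2.57 -5.46] w 0.56 q [ 0.17  0.35  1.83 -0.    0.97  0.07]
[[ 0.     0.995  0.103]
 [-0.     0.103 -0.995]
 [-1.     0.     0.   ]]
[17.90521807 -0.20425169]
```

```bash
python3 -m creep '[{"grip":4,"dp":[0.05,0.3,0],"rotation":[0,0,0]},{"grip":4,"dp":[0.05,0.6,0],"rotation":[0,0,0]},{"grip":4,"dp":[0.05,0.8,0],"rotation":[0,0,0]},{"grip":4,"dp":[0.05,1,0],"rotation":[0,0,0]},{"grip":4,"dp":[0.05,1,0],"rotation":[0,0,0]}]' 25
python3 - <<'E'
from h import *
s=st();t=np.array([.608,.1337,.104]);print(inbay(s['tool_pos'],t)*1000)
E
```

```text
time: 17.52
tool_pos: [0.6341, 0.1367, 0.0771]
tcp_rot: [1.132, 1.259, -1.135]
wrist_force: [0.0, -0.4, -3.3]
width: 0.558
t 17.52 p [0.6341 0.1367 0.0771] F [ 0.03 -0.4  -3.31] w 0.558 q [0.17 0.36 1.81 0.   0.98 0.07]
[[-0.003  0.995  0.103]
 [ 0.     0.103 -0.995]
 [-1.    -0.003 -0.   ]]
[26.23335727  0.32175266]
```

```bash
python3 -m creep '[{"grip":4,"dp":[0,0.1,0],"rotation":[0,0,0]},{"grip":4,"dp":[0,0.2,0],"rotation":[0,0,0]},{"grip":4,"dp":[0,0.3,0],"rotation":[0,0,0]},{"grip":4,"dp":[0,0.4,0],"rotation":[0,0,0]},{"grip":4,"dp":[0,0.4,0],"rotation":[0,0,0]}]' 25
python3 - <<'E'
from h import *
s=st();t=np.array([.608,.1337,.104]);print(inbay(s['tool_pos'],t)*1000)
E
```

```text
time: 17.93
tool_pos: [0.6367, 0.1367, 0.077]
tcp_rot: [1.13, 1.26, -1.137]
wrist_force: [-4.9, -0.4, 1.2]
width: 0.566
t 17.93 p [0.6367 0.1367 0.077 ] F [-4.87 -0.37  1.19] w 0.566 q [0.17 0.37 1.8  0.   0.98 0.07]
[[-0.006  0.995  0.103]
 [-0.001  0.103 -0.995]
 [-1.    -0.006  0.   ]]
[ 2.88328166e+01 -2.34789289e-02]
```

```bash
python3 -m creep '[{"grip":4,"dp":[-0.05,0.1,0],"rotation":[0,0,0.004]},{"grip":4,"dp":[-0.05,0.2,0],"rotation":[0,0,0.005]},{"grip":4,"dp":[-0.05,0.2,0],"rotation":[0,0,0.005]}]' 25
python3 - <<'E'
from h import *
s=st();t=np.array([.608,.1337,.104]);print(inbay(s['tool_pos'],t)*1000)
E
```

```text
time: 18.18
tool_pos: [0.6368, 0.1366, 0.077]
tcp_rot: [1.13, 1.259, -1.137]
wrist_force: [-8.4, -0.8, 3.2]
width: 0.559
t 18.18 p [0.6368 0.1366 0.077 ] F [-8.42 -0.8   3.16] w 0.559 q [0.17 0.37 1.8  0.   0.98 0.07]
[[-0.005  0.995  0.103]
 [-0.001  0.103 -0.995]
 [-1.    -0.005  0.   ]]
[28.94835288 -0.06594878]
```

At the stop (force rises, no motion). Release and withdraw.

```bash
python3 -m creep '[{"grip":5,"dp":[0,0,0],"rotation":[0,0,0]},{"grip":6,"dp":[0,0,0],"rotation":[0,0,0]},{"grip":7,"dp":[0,-0.2,0],"rotation":[0,0,0]},{"grip":7,"dp":[0,-0.4,0],"rotation":[0,0,0]},{"grip":7,"dp":[0,-0.4,0],"rotation":[0,0,0]}]' 25
python3 -m creep '[{"grip":7,"dp":[-2,0,0],"rotation":[0,0,0]},{"grip":7,"dp":[-5,0,0],"rotation":[0,0,0]},{"grip":7,"dp":[-9,0,0],"rotation":[0,0,0]},{"grip":7,"dp":[-13,0,0],"rotation":[0,0,0]}]' 25
python3 -m creep '[{"grip":7,"dp":[0,-3,-4],"rotation":[0,0,0]},{"grip":7,"dp":[0,-6,-8],"rotation":[0,0,0]},{"grip":7,"dp":[0,-8,-12],"rotation":[0,0,0]},{"grip":7,"dp":[0,-9,-16],"rotation":[0,0,0]},{"grip":7,"dp":[0,-9,-19],"rotation":[0,0,0]}]' 25
python3 - <<'E'
from h import *
s=st()
p,d=bot.read_camera('top');cv2.imwrite('pics/t20.png',cv2.resize(p[100:220,170:350,::-1],None,fx=4.4,fy=4.4,interpolation=cv2.INTER_CUBIC))
p,d=bot.read_camera('scene');cv2.imwrite('pics/s20.png',cv2.resize(p[150:320,130:430,::-1],None,fx=2.6,fy=2.6,interpolation=cv2.INTER_CUBIC))
E
```

```text
time: 18.6
tool_pos: [0.6363, 0.1366, 0.0782]
tcp_rot: [1.135, 1.254, -1.13]
wrist_force: [-0.6, 0.2, -0.3]
width: 0.82
time: 18.93
tool_pos: [0.6348, 0.1363, 0.2078]
tcp_rot: [1.133, 1.256, -1.133]
wrist_force: [0.7, 0.7, 0.1]
width: 0.824
time: 19.35
tool_pos: [0.5261, 0.3109, 0.2082]
tcp_rot: [1.135, 1.254, -1.132]
wrist_force: [0.9, -0.3, -0.1]
width: 0.818
t 19.35 p [0.5261 0.3109 0.2082] F [ 0.95 -0.33 -0.11] w 0.818 q [ 0.49  0.17  1.79 -0.    1.18  0.39]
[[ 0.003  0.995  0.102]
 [ 0.     0.102 -0.995]
 [-1.     0.003 -0.   ]]
```

View pics/t20.png

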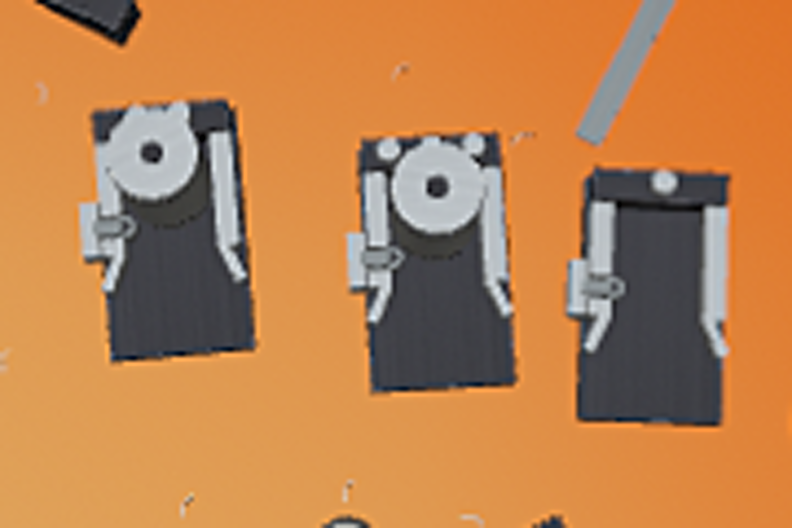

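View pics/s20.png

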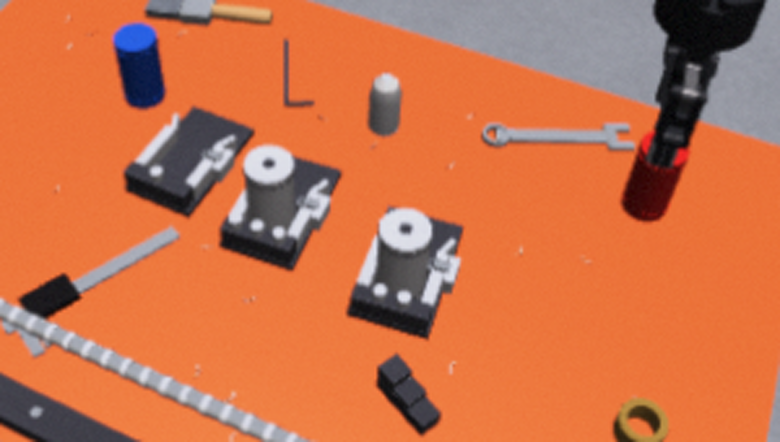

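```bash
python3 - <<'E'
from h import *
c=bot.get_calibration('top')
uv=(np.array([[151,153],[437,187]])+.5)/4.4-.5+np.array([170,100])
k=ray_at_z(uv,.1,c);print(k);print(inbay(k[0],[.6076,.1337,.1038])*1000,inbay(k[0],[.6079,.1336,.1023])*1000,inbay(k[1],[.5917,-.0114,.076])*1000)
bot.finish_job()
E
```

```text
[[ 0.63646219  0.13729365  0.1       ]
 [ 0.62054675 -0.00967642  0.1       ]]
[29.07919148  0.58379212] [28.79006367  0.75752392] [28.89435074 -0.47163726]
the job is handed in; nothing more can be done
```

I lifted and weighed both canisters, slid each along its lane past the catch to the back stop, released it, and handed the job in at about 19.5 s.

| Canister (start position) | Weight felt | Class | Bay | Last check from the top camera (home is x 29 mm, y 0) |
|---|---|---|---|---|
| Right | about 7 N | steel core | three-pin | x about 28.9 mm, y about −0.5 mm |
| Left | about 4 N | aluminium core | two-pin | x about 29.0 mm, y about 0.6 mm |

- **Forces:** the wrist felt under about 10 N while sliding. I estimate about 13 N at most on a bay floor, against the 40 N limit.
- **Final views:** both canisters stood upright in their bays with the catches sprung out behind them. The one-pin bay was empty, and nothing in the crops I viewed looked moved. The gripper was open and clear at about 0.2 m height.
- **Disagreements between checks:** the wrist and top cameras differed by up to about 5 mm on the right canister's starting position and 1–2 mm on the bay positions. I resolved these with close-up views and the rise in force at each stop. The weights read about 0.4 N off nominal, which does not affect the class.

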